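# Load and start the tumbler with hammer heads

### The arm

A 6-joint arm with a two-finger parallel gripper is mounted at the origin on the work surface. World frame = base frame: x ahead of the robot, y to its left, z up, the work surface at z = 0. Lengths are in m, angles in degrees, forces in N, time in s.
With the tool pointing down it reaches from about 0.3 to 0.825 m from the base axis. Payload 5.4 kg.
Tool frame: the origin (TCP) lies on the mounting face of the last link; the fingertips stand 190 mm ahead of it and the grasp point (between the pads) lies 171 mm ahead of it; z points along the fingers, y is the line along which they close (so a half turn about z gives the same grasp; the last joint's range is limited). The gripper opens to 92 mm and grips with 3 to 60 N. Pads are 20 mm wide; open, the fingers measure 128 mm over their backs; the gripper's body (75 mm by 189 mm) begins 69 mm behind the grasp point.
Start: joints at [-87.038, 9.076, 91.501, -0, 79.423, -12.038], TCP at [0.149, -0.555, 0.405] pointing down, gripper open.
Joint ranges: [-166.64, 166.64], [-54.1, 131.32], [10.49, 154.53], [-73.88, 253.88], [9.74, 151.15], [-171.62, 171.62]. Speed limits (degrees/s): [147.25, 147.25, 180, 180, 180, 180].

### API

Orientations are given as [roll, pitch, yaw] about the fixed x, y, z axes, in that order (R = Rz(yaw) Ry(pitch) Rx(roll)).
In Python, from plant import env, imaging, job gives the robot as it stands.
- The arm moves only by the tool carry_out, never from a script. Its argument "rows" is a list of rows, each a list of 3 entries, a list of its own where there are three numbers: the opening, from 0 (shut) to 1 (fully open), then the shift along the tool's x, y, z in units of 500 mm (1.0 is 500 mm), then the turn about the tool's z in units of 180 degrees (1.0 is 180 degrees). A call has 1 to 12 rows; each row is the pose to reach, as a shift and turn from the pose commanded when the call began, along the tool's axes at that moment, turning the shorter way round; what a row does not reach only later rows make up. A row lasts 1/8 s, in which the tool goes at most 62.5 mm and 10.7 degrees, less where a joint would pass 70% of its speed; a pose out of reach is approached as far as the arm can. A call with a number of a shift or a turn outside -1 to 1 is refused whole. A call with a gripper value outside its range is refused whole. The fingers move at their own pace and stop on an object; "grip_force" is the grip in N (left out, the last holds). Time passes only in rows, so rows that repeat a pose let the fingers close. It gives the time, the measured TCP pose, the force, the opening and the grip force at its end, in the units of the state.
- env.get_obs(): the state, without advancing time (a new reading comes with each control period).
- imaging.snapshot(name): name is "scene" or "top" or "wrist"; returns a dict with "color" (384x512x3 uint8, red, green, blue), "intrinsics" (3x3 intrinsics, pixels), "cam_to_world" (4x4, takes a point from camera to world coordinates); the wrist camera has in their place "hand_eye" (4x4, takes a point from camera to tool coordinates, whose origin is the TCP and whose axes are the flange's). Camera axes: x right, y up, looking along -z (the intrinsics and any distortion apply to the point x, -y, -z); pixel columns grow to the right and rows downward; lengths in m; the calibration is good to about 2 mm. The wrist camera is an equidistant fisheye: a pixel r from the principal point sees the ray r / f radians off the axis. A picture is of the moment at which its call begins: read the wrist's pose just before it. There is no depth.
- job.finish_job(): hands the job in; it is judged then, once.
The state is a dict: "time_s": time; "qpos": joint angles; "dq": joint speeds; "effort": joint torques, N m; "tool_pos": TCP position; "eef_rot": TCP orientation; "wrist_force": force on the tool from outside, world axes, zero at the start; "wrist_torque": the same for the moment, N m; "opening": opening from 0.0 (shut) to 1.0 (fully open); "finger_force": force on a finger pad.
Only numpy, scipy, OpenCV 4.12 (cv2) and the standard library are available. Lean on these libraries where they do the work, as an engineer would, in place of code of your own. Each camera call takes 0.05 s, during which the arm holds its last target. There are 200 camera calls.

### The job

Run a batch of forged hammer heads in the tumbler: pull the chest's top drawer right out to its stop, put every hammer head from it into the bowl with the ceramic balls, then take the stick and stir the load down near the bowl's floor, at least three full turns round, keeping well out from the middle, until every ball has been shifted about. Put the stick back upright in its stand, and only then turn the switch clockwise until it clicks over to on. Leave the drawer fully shut, all heads and balls in the bowl, and the other things on the bench where they are.

Things in the scene. Friction and masses are not known exactly. Their poses are not given: they have to be found in the camera images.
- tumbler_floor (a point): Centre of the flat inner floor of the tumbler's bowl, 76 mm above the bench; z up, x, y level. Bench vibratory tumbler, fixed: grey round motor base (184 mm across) on springs under an open black plastic bowl; its floor is 180 mm across, its wall 5 mm thick, flaring to a 224 mm rim 140 mm above the bench
- stick: Loose stirring stick: straight round ash dowel, 18 mm thick, 175 mm long, 35 g. Origin: centre of its lower end, z along it to the upper end. Stands loosely in its stand at the start and may lean there up to 11 degrees
- stand: Fixed stand of the stick: upright pipe, 42 mm outside, 32 mm bore, mouth 78 mm above the bench, on a 75 mm square plate. Origin: centre of its underside on the bench; the pipe is closed by a floor 7 mm above the bench
- chest_drawer0 (a joint): Top drawer of the fixed red tool chest (280 mm deep, 340 wide, 180 high, two drawers), in m: 0 shut, 0.160 out at its stop; friction about 1 N plus 4 N per m/s; stays where left. Floor inside 100 mm above the bench, 235 mm (x) by 298 mm (y); side walls reach 58 mm above it, front panel 68 mm; the front inner wall lies 56 mm behind the bar's centre
- chest_drawer0_handle (a point): Middle of the top drawer's handle: level round steel bar 11 mm thick, 120 mm long along this point's y, centre 35 mm in front of the drawer's face, 142 mm above the bench, 38 mm below the chest's top. Moves with the drawer; -x is the opening direction
- switch (a joint): Rotary switch, rad: 0 off, 1.05 on, a stop at either end; turns clockwise seen from above. An over-centre spring holds it at either end: about 0.14 N m to start it from off, falling to none at the middle (0.52), beyond which it snaps on to 1.05 by itself
- switch_grip (a point): On the switch's vertical axis at grip height, 86 mm above the bench: black bar knob, 44 mm long along this point's x, 14 mm thick along y, top 11 mm above, round skirt (40 mm across) 18 mm below this point, white pointer mark at the -x end; turns with the knob. On a fixed grey enclosure 85 mm square, 56 mm high
- head1: Loose steel ball-pein hammer head without handle, 63 mm long, 20 mm thick, about 120 g. Origin: on its long axis at mid-length; x along it, flat round face at +x (31 mm out), ball at -x (32 mm); squared cheek in the middle, 18 mm wide (y), 20 mm high (z). Starts in the top drawer, roughly along the drawer's x. Two or three of head1..head4 are present
- head2: Loose steel ball-pein hammer head without handle, 63 mm long, 20 mm thick, about 120 g. Origin: on its long axis at mid-length; x along it, flat round face at +x (31 mm out), ball at -x (32 mm); squared cheek in the middle, 18 mm wide (y), 20 mm high (z). Starts in the top drawer, roughly along the drawer's x. Two or three of head1..head4 are present
- head3: Loose steel ball-pein hammer head without handle, 63 mm long, 20 mm thick, about 120 g. Origin: on its long axis at mid-length; x along it, flat round face at +x (31 mm out), ball at -x (32 mm); squared cheek in the middle, 18 mm wide (y), 20 mm high (z). Starts in the top drawer, roughly along the drawer's x. Two or three of head1..head4 are present
- head4: Loose steel ball-pein hammer head without handle, 63 mm long, 20 mm thick, about 120 g. Origin: on its long axis at mid-length; x along it, flat round face at +x (31 mm out), ball at -x (32 mm); squared cheek in the middle, 18 mm wide (y), 20 mm high (z). Starts in the top drawer, roughly along the drawer's x. Two or three of head1..head4 are present
- ball1: Loose ceramic tumbling ball in the bowl: white, 24 mm across, 17 g. Origin: its centre
- ball2: Loose ceramic tumbling ball in the bowl: white, 24 mm across, 17 g. Origin: its centre
- ball3: Loose ceramic tumbling ball in the bowl: white, 24 mm across, 17 g. Origin: its centre
- ball4: Loose ceramic tumbling ball in the bowl: white, 24 mm across, 17 g. Origin: its centre
- ball5: Loose ceramic tumbling ball in the bowl: white, 24 mm across, 17 g. Origin: its centre
- ball6: Loose ceramic tumbling ball in the bowl: white, 24 mm across, 17 g. Origin: its centre
- ball7: Loose ceramic tumbling ball in the bowl: white, 24 mm across, 17 g. Origin: its centre
- wrench: Bystander, not part of the job: steel combination wrench, 180 mm long, lying flat. Origin: centre of its underside
- hammer: Bystander, not part of the job: hammer with a yellow handle, 260 mm long, lying. Origin: centre of its underside
- wax_tin: Bystander, not part of the job: low aluminium tin, 70 mm across, 50 mm high. Origin: centre of its underside
- mug: Bystander, not part of the job: blue mug, 80 mm across, 92 mm high. Origin: centre of its underside
- tape: Bystander, not part of the job: yellow tape measure, 70 mm by 42 mm, 70 mm high. Origin: centre of its underside
- sanding_block: Bystander, not part of the job: cork sanding block, 110 mm by 65 mm, 34 mm high. Origin: centre of its underside

How it is judged:
By the outcome, as a careful person would: the job done as asked, in the order asked, and still so for the second after the job is handed in, with the robot touching nothing.
Of head1, head2, head3, head4 only 2 to 3 are there at a start; the rules pass over those that are not, and their reading is None.
At some moment in a run one of head1, head2, head3, head4 may be knocked a few centimetres aside while the robot is not near it.
It also fails if it takes over 210 s, if anything falls off the work surface, if the arm or the gripper's body presses on something with over 40 N, if the wrist force passes 120 N, or if a joint passes its speed limit or range.

## Working session

There is one attempt and no reset: what is moved stays moved. The work goes in short steps, Python scripts to look and compute and a tool call to move; the robot and the scene stay as the last step left them, time stands still between calls to the robot, and variables do not carry over. Pictures are saved under pics/ and viewed, at most 14 in all, crops included, and the job is handed in when it is done.

Besides the shell and the picture viewer there is one more tool, called after "Call:" by a JSON object that holds its "name" and its "arguments". carry_out: Moves the arm, as the interface text tells. Its arguments: {"type":"object","properties":{"rows":{"type":"array","items":{"type":"array"}},"grip_force":{"type":"number"}},"required":["rows"]}

```bash
ls; mkdir -p pics; python3 - <<'E'
from plant import env, imaging, job
import cv2,numpy as np
o=env.get_obs(); print(o)
for n in ["scene","top","wrist"]:
    s=imaging.snapshot(n); cv2.imwrite(f"pics/{n}0.png",s["color"][:,:,::-1]); np.savez(f"pics/{n}0.npz",**s)
    print(n,s["intrinsics"].round(2).tolist(),s.get("cam_to_world",s.get("hand_eye")).round(4).tolist())
a=[cv2.imread(f"pics/{n}0.png") for n in ["scene","top"]]
E
```

```text
pics
{'time_s': 0.0, 'qpos': array([-8.70378791e+01,  9.11478380e+00,  9.15722777e+01,  1.12951915e-03,
        7.94232622e+01, -1.20400444e+01]), 'dq': array([-0.05716986,  0.04553374,  0.03952727,  0.01877809, -0.0771425 ,
       -0.06293467]), 'effort': array([ 7.94977268e-05, -3.85570800e+01, -3.22109413e+01,  7.02069816e-02,
        3.79708491e-02, -1.41146270e-04]), 'tool_pos': array([ 0.14878812, -0.55513043,  0.40369675]), 'eef_rot': array([-1.79892335e+02, -2.40984997e-02,  1.50019342e+01]), 'wrist_force': array([-0.64010702, -0.61039661,  0.88688815]), 'wrist_torque': array([-0.01424461,  0.04029862, -0.00665492]), 'finger_force': 0.0, 'opening': 1.0021804944130714}
scene [[379.78, 0.0, 259.6], [0.0, 379.78, 190.9], [0.0, 0.0, 1.0]] [[-0.7506, -0.5379, 0.3837, 0.9859], [0.6606, -0.5972, 0.455, 0.5286], [-0.0156, 0.595, 0.8036, 1.0694], [0.0, 0.0, 0.0, 1.0]]
top [[395.36, 0.0, 257.1], [0.0, 395.36, 191.95], [0.0, 0.0, 1.0]] [[0.0181, 0.988, -0.1531, 0.3055], [-0.9998, 0.0161, -0.0139, -0.0261], [-0.0113, 0.1533, 0.9881, 1.4463], [0.0, 0.0, 0.0, 1.0]]
wrist [[297.32, 0.0, 254.51], [0.0, 297.32, 193.92], [0.0, 0.0, 1.0]] [[-0.0019, 0.9621, 0.2726, 0.0778], [1.0, 0.0015, 0.0018, -0.0008], [0.0014, 0.2726, -0.9621, 0.0198], [0.0, 0.0, 0.0, 1.0]]
```

View pics/top0.png

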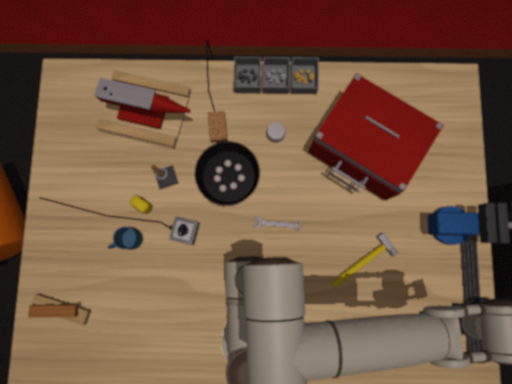

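View pics/scene0.png

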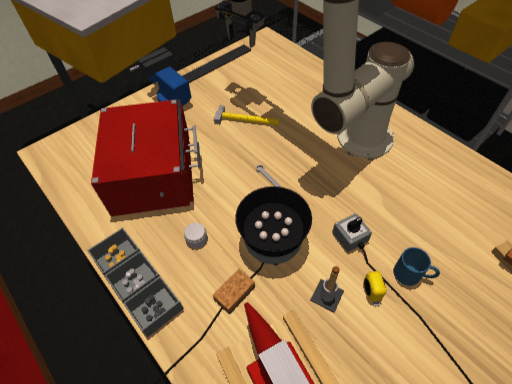

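The top view shows the chest at about (375,140) with its handle at (345,178). The bowl is at (227,173), the stick and stand at (163,174), the switch at (184,230), the wrench at (277,223) and the hammer at (365,262). Next I'll work out coarse positions.

```bash
cat > h.py <<'E'
import numpy as np, cv2, math
from scipy.spatial.transform import Rotation as Ro
def rays(s,px,pose=None):
    px=np.atleast_2d(np.array(px,float)); K=s["intrinsics"]
    u=(px[:,0]-K[0,2])/K[0,0]; v=(px[:,1]-K[1,2])/K[1,1]
    if "hand_eye" in s:
        r=np.hypot(u,v)+1e-12; d=np.c_[u/r*np.sin(r),-v/r*np.sin(r),-np.cos(r)]
        T=pose@s["hand_eye"]
    else: d=np.c_[u,-v,-np.ones(len(u))]; T=s["cam_to_world"]
    return T[:3,3], d@T[:3,:3].T
def plane(s,px,z,pose=None):
    o,d=rays(s,px,pose); return o+d*((z-o[2])/d[:,2])[:,None]
def proj(s,P,pose=None):
    P=np.atleast_2d(P); T=np.linalg.inv(pose@s["hand_eye"] if "hand_eye" in s else s["cam_to_world"])
    q=P@T[:3,:3].T+T[:3,3]; u,v,w=q[:,0],-q[:,1],-q[:,2]; K=s["intrinsics"]
    if "hand_eye" in s:
        r=np.hypot(u,v)+1e-12; t=np.arctan2(r,w); u,v=u/r*t,v/r*t
    else: u,v=u/w,v/w
    return np.c_[K[0,0]*u+K[0,2],K[1,1]*v+K[1,2]]
def pose(o):
    T=np.eye(4); T[:3,:3]=Ro.from_euler("xyz",o["eef_rot"],degrees=True).as_matrix(); T[:3,3]=o["tool_pos"]; return T
def shot(n,tag):
    from plant import env,imaging
    P=pose(env.get_obs()); s=imaging.snapshot(n); cv2.imwrite(f"pics/{tag}.png",s["color"][:,:,::-1]); np.savez(f"pics/{tag}.npz",pose=P,**s); return s,P
def load(tag):
    s=dict(np.load(f"pics/{tag}.npz")); return s,s.pop("pose",None)
def go(o,xy,z,yaw=None):
    """shift in tool axes, units, and turn to TCP xy,z, yaw (half-turn symmetric)"""
    yw=o["eef_rot"][2]; R=pose(o)[:3,:3]; d=np.array([*xy,z])-o["tool_pos"]
    t=0 if yaw is None else ((yaw-yw+90)%180-90)
    return (d@R/0.5).round(4), round(-t/180,4), f"q6={o['qpos'][5]:.0f}"
E
python3 - <<'E'
from h import *
s,_=load("top0")
for n,p,z in [("bowl rim L",(195,173),.14),("bowl rim R",(259,173),.14),("rimT",(227,142),.14),("rimB",(227,205),.14),("chest c1",(357,78),.18),("c2",(440,126),.18),("c3",(402,193),.18),("c4",(310,152),.18),("handle",(345,176),.142),("switch",(184,230),.086),("stand",(166,177),0),("wrench",(277,223),0),("hammer",(388,244),0.02),("hamend",(336,284),.02),("tin",(276,132),.05),("mug",(127,238),.09),("sandblk",(217,126),.034),("tape",(141,205),.07)]:
    print(n,plane(s,p,z)[0].round(3))
m=cv2.inRange(cv2.cvtColor(s["color"],cv2.COLOR_RGB2HSV)[60:210,300:450],(0,120,60),(10,255,255))
c=max(cv2.findContours(m,0,2)[0],key=cv2.contourArea); print(cv2.minAreaRect(c))
E
```

```text
bowl rim L [0.569 0.203 0.14 ]
bowl rim R [ 0.573 -0.013  0.14 ]
rimT [0.679 0.098 0.14 ]
rimB [0.462 0.092 0.14 ]
chest c1 [ 0.897 -0.339  0.18 ]
c2 [ 0.732 -0.61   0.18 ]
c3 [ 0.506 -0.476  0.18 ]
c4 [ 0.637 -0.18   0.18 ]
handle [ 0.566 -0.301  0.142]
switch [0.38  0.242 0.086]
stand [0.581 0.335 0.   ]
wrench [ 0.416 -0.081  0.   ]
hammer [ 0.346 -0.476  0.02 ]
hamend [ 0.204 -0.289  0.02 ]
tin [ 0.745 -0.072  0.05 ]
mug [0.349 0.435 0.09 ]
sandblk [0.77  0.147 0.034]
tape [0.466 0.401 0.07 ]
((78.56222534179688, 70.46138000488281), (105.60563659667969, 77.50090789794922), 31.607501983642578)
```

```bash
python3 - <<'E'
from h import *; from plant import env
o=env.get_obs(); print(go(o,(.52,-.28),.46,62.4))
E
```

```text
(array([ 0.8596, -0.3397, -0.1113]), np.float64(-0.2633), 'q6=-12')
```

Call:
{"name": "carry_out", "arguments": {"rows": [[1, [0.86, -0.34, -0.113], -0.263], [1, [0.86, -0.34, -0.113], -0.263], [1, [0.86, -0.34, -0.113], -0.263], [1, [0.86, -0.34, -0.113], -0.263], [1, [0.86, -0.34, -0.113], -0.263], [1, [0.86, -0.34, -0.113], -0.263], [1, [0.86, -0.34, -0.113], -0.263], [1, [0.86, -0.34, -0.113], -0.263], [1, [0.86, -0.34, -0.113], -0.263], [1, [0.86, -0.34, -0.113], -0.263], [1, [0.86, -0.34, -0.113], -0.263], [1, [0.86, -0.34, -0.113], -0.263]]}}

```text
time_s: 1.65
tool_pos: [0.5195, -0.2807, 0.4611]
eef_rot: [-180.0, 0.0, 62.3]
wrist_force: [-0.6, 0.3, -0.1]
opening: 1.001
finger_force: 0.0
```

```bash
python3 - <<'E'
from h import *
s,P=shot("wrist","w1"); print(P.round(4).tolist())
E
```

```text
[[0.4656, 0.885, -0.0002, 0.5195], [0.885, -0.4656, 0.0001, -0.2807], [-0.0, -0.0002, -1.0, 0.4611], [0.0, 0.0, 0.0, 1.0]]
```

View pics/w1.png

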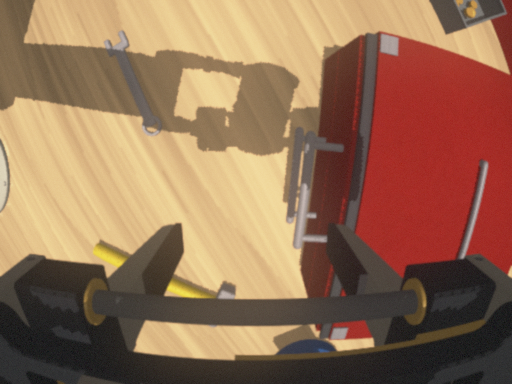

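The brighter bar, running from about (312,134) to (299,247), is the top drawer's handle. The duller bar nearer the nadir is the lower one.

```bash
python3 - <<'E'
from h import *; from plant import env
s,P=load("w1")
q=plane(s,[(311,134),(299,246)],.142,P); print(q.round(4),np.linalg.norm(q[0]-q[1]))
# bar centreline by brightness at several rows
g=s["color"].mean(2)
g2=cv2.cvtColor(s["color"],cv2.COLOR_RGB2HSV)
for r in range(128,256,6): print(r,[f"{int(a)}/{int(b)}" for a,b in zip(g[r,284:330:2],g2[r,284:330:2,1])])
c=plane(s,[(375,37),(325,330)],.18,P); print(c.round(4),np.linalg.norm(c[0]-c[1]))
E
```

```text
[[ 0.5963 -0.2571  0.142 ]
 [ 0.5319 -0.3631  0.142 ]] 0.124055306434925
128 ['116/101', '171/103', '185/96', '123/103', '107/99', '104/104', '103/64', '92/43', '94/44', '102/73', '114/98', '110/104', '107/103', '107/97', '103/100', '101/98', '98/99', '88/105', '59/145', '57/141', '55/144', '51/160', '58/145']
134 ['163/106', '189/98', '174/104', '117/103', '109/100', '105/80', '97/41', '95/35', '96/36', '95/46', '106/88', '94/57', '90/39', '95/35', '93/35', '90/48', '99/91', '73/118', '53/155', '56/144', '53/152', '53/149', '55/147']
140 ['117/97', '113/101', '113/102', '114/99', '114/98', '104/68', '93/40', '97/38', '96/34', '94/40', '93/43', '91/39', '96/32', '95/33', '94/33', '92/33', '92/33', '94/26', '94/28', '94/26', '93/35', '69/104', '54/150']
146 ['128/103', '128/102', '119/101', '112/101', '114/97', '96/56', '100/40', '97/41', '93/42', '97/83', '104/62', '135/28', '141/25', '93/38', '92/38', '92/33', '95/33', '95/30', '92/28', '92/31', '93/33', '94/30', '95/30']
152 ['197/94', '183/101', '123/103', '116/98', '110/93', '97/49', '98/44', '96/39', '101/54', '156/97', '125/61'
[... 3466 characters left out ...]
/28', '176/27', '160/28', '135/57', '99/99', '81/109', '86/95', '85/102', '86/87', '85/91', '92/89', '95/73', '98/69', '105/56', '99/57', '83/58', '50/75']
248 ['204/89', '202/91', '201/90', '199/93', '196/93', '178/85', '164/58', '171/52', '174/81', '119/98', '77/127', '68/143', '71/129', '70/134', '66/137', '70/136', '69/151', '62/148', '65/133', '61/137', '64/129', '54/106', '51/85']
254 ['198/94', '203/90', '205/88', '201/93', '199/93', '198/92', '201/91', '202/90', '160/105', '101/109', '72/130', '72/128', '72/131', '69/130', '65/139', '68/151', '67/134', '65/137', '59/144', '58/151', '60/141', '53/136', '49/95']
[[ 0.6885 -0.1962  0.18  ]
 [ 0.5168 -0.4615  0.18  ]] 0.31596513166310497
```

```bash
python3 - <<'E'
from h import *; from plant import env
s,P=load("w1")
q=plane(s,[(308.5,158),(305,182),(302,206),(299,236)],.142,P); d=q[-1]-q[0]; print(math.degrees(math.atan2(d[1],d[0]))+180, q.round(4))
e=plane(s,[(311,134),(298,247)],.142,P).mean(0); print(e)
o=env.get_obs(); print(go(o,e[:2],.313,58.7))
E
```

```text
58.011687323674266 [[ 0.5831 -0.2782  0.142 ]
 [ 0.5688 -0.2994  0.142 ]
 [ 0.5547 -0.3217  0.142 ]
 [ 0.5371 -0.3519  0.142 ]]
[ 0.56334606 -0.31041999  0.142     ]
(array([-0.0122,  0.1053,  0.2963]), np.float64(0.0198), 'q6=-12')
```

Call:
{"name": "carry_out", "arguments": {"rows": [[0.27, [-0.012, 0.103, 0.1], 0.021], [0.27, [-0.012, 0.103, 0.1], 0.021], [0.27, [-0.012, 0.103, 0.1], 0.021], [0.27, [-0.012, 0.103, 0.15], 0.021], [0.27, [-0.012, 0.103, 0.2], 0.021], [0.27, [-0.012, 0.103, 0.25], 0.021], [0.27, [-0.012, 0.103, 0.29], 0.021], [0.27, [-0.012, 0.103, 0.29], 0.021]]}}

```text
time_s: 2.7
tool_pos: [0.5625, -0.3088, 0.3158]
eef_rot: [-179.9, -0.0, 58.6]
wrist_force: [0.1, 0.4, 0.6]
opening: 0.27
finger_force: 0.0
```

Call:
{"name": "carry_out", "arguments": {"rows": [[0.05, [0, 0, 0], 0], [0.05, [0, 0, 0], 0], [0.05, [0, 0, 0], 0], [0.05, [0, 0, 0], 0], [0.05, [0, 0, 0], 0]], "grip_force": 15}}

```text
time_s: 3.32
tool_pos: [0.5631, -0.3093, 0.3179]
eef_rot: [179.9, 0.0, 58.6]
wrist_force: [-3.8, 0.9, 5.7]
opening: 0.113
finger_force: 15.0
```

Call:
{"name": "carry_out", "arguments": {"rows": [[0.05, [0, -0.015, 0], 0], [0.05, [0, -0.04, 0], 0], [0.05, [0, -0.07, 0], 0], [0.05, [0, -0.1, 0], 0], [0.05, [0, -0.13, 0], 0], [0.05, [0, -0.16, 0], 0], [0.05, [0, -0.19, 0], 0], [0.05, [0, -0.22, 0], 0], [0.05, [0, -0.25, 0], 0], [0.05, [0, -0.28, 0], 0], [0.05, [0, -0.305, 0], 0], [0.05, [0, -0.315, 0], 0]], "grip_force": 25}}

```text
time_s: 4.82
tool_pos: [0.4292, -0.2261, 0.3179]
eef_rot: [179.8, -0.2, 58.5]
wrist_force: [4.5, 5.8, 6.6]
opening: 0.111
finger_force: 25.0
```

Call:
{"name": "carry_out", "arguments": {"rows": [[0.05, [0, -0.004, 0], 0], [0.05, [0, -0.008, 0], 0], [0.05, [0, -0.012, 0], 0], [0.05, [0, -0.012, 0], 0]]}}

```text
time_s: 5.32
tool_pos: [0.4255, -0.2239, 0.318]
eef_rot: [179.4, -0.2, 58.5]
wrist_force: [13.3, 1.3, -2.2]
opening: 0.11
finger_force: 25.0
```

Call:
{"name": "carry_out", "arguments": {"rows": [[0.3, [0, 0.006, 0], 0], [0.3, [0, 0.006, 0], 0], [0.3, [0, 0.006, -0.1], 0], [0.3, [0, 0.006, -0.2], 0], [0.3, [-0.16, 0.2, -0.33], 0], [0.3, [-0.16, 0.2, -0.33], 0], [0.3, [-0.16, 0.2, -0.33], 0], [0.3, [-0.16, 0.2, -0.33], 0], [0.3, [-0.16, 0.2, -0.33], 0]]}}

```text
time_s: 6.45
tool_pos: [0.4668, -0.3435, 0.4802]
eef_rot: [-179.9, -0.0, 58.6]
wrist_force: [0.2, 0.8, 0.0]
opening: 0.298
finger_force: 0.0
```

```bash
python3 - <<'E'
from h import *
s,P=shot("wrist","w2"); print(P[:3,3])
E
```

```text
[ 0.46677519 -0.3435125   0.48015112]
```

View pics/w2.png

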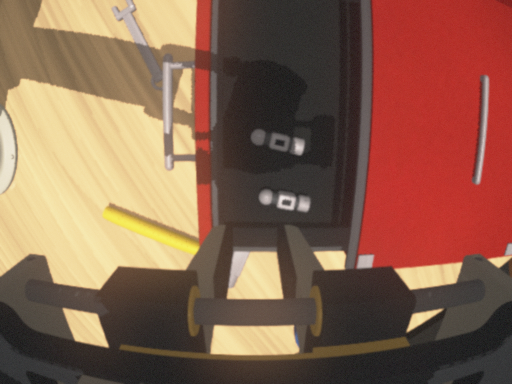

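Two heads are visible in the drawer, at about (279,142) and (286,201). I'll measure them and check the shadow for a third.

```bash
cat > heads.py <<'E'
from h import *
def heads(s,P,z=.11,box=(205,20,365,238),thr=75):
    x0,y0,x1,y1=box; g=cv2.cvtColor(s["color"],cv2.COLOR_RGB2GRAY); hs=cv2.cvtColor(s["color"],cv2.COLOR_RGB2HSV)
    m=((g>thr)&(hs[:,:,1]<110)).astype(np.uint8); k=np.zeros_like(m); k[y0:y1,x0:x1]=m[y0:y1,x0:x1]
    k=cv2.morphologyEx(k,3,np.ones((9,9)))
    out=[]
    for c in cv2.findContours(k,0,2)[0]:
        if cv2.contourArea(c)<150: continue
        (u,v),wh,a=cv2.minAreaRect(c); 
        b=cv2.boxPoints(((u,v),wh,a)); 
        L=max(wh); mid=[(b[i]+b[(i+1)%4])/2 for i in range(4)]
        e=sorted([(np.linalg.norm(mid[i]-mid[i+2]),i) for i in (0,1)])[1][1]
        q=plane(s,[mid[e],mid[e+2],(u,v)],z,P); d=q[1]-q[0]
        out.append((q[2],np.linalg.norm(d),math.degrees(math.atan2(d[1],d[0]))))
        print((round(u),round(v)),np.round(wh,1),"c",q[2].round(4),"len %.4f yaw %.1f"%out[-1][1:])
    return out
E
python3 - <<'E'
from heads import *; from plant import env
s,P=load("w2"); heads(s,P)
c=np.clip(s["color"][20:240,200:370].astype(float)*3,0,255).astype(np.uint8)
a=cv2.resize(c[:,:,::-1],None,fx=2.5,fy=2.5)
s,P=shot("top","t1"); c=s["color"][130:240,290:400,::-1]; b=cv2.resize(np.clip(c*1.5,0,255).astype(np.uint8),(370,550))
cv2.imwrite("pics/w2c.png",np.hstack([a,b]))
E
```

```text
(284, 200) [53. 18.] c [ 0.482  -0.3869  0.11  ] len 0.0665 yaw -43.2
(278, 141) [54.8 17.2] c [ 0.5124 -0.3194  0.11  ] len 0.0652 yaw -45.7
(217, 154) [ 17.8 167.1] c [ 0.4433 -0.2948  0.11  ] len 0.2078 yaw -123.9
(362, 129) [ 11.7 217.4] c [ 0.6099 -0.3584  0.11  ] len 0.2819 yaw -122.2
(214, 37) [34.  7.] c [ 0.5148 -0.1736  0.11  ] len 0.0431 yaw -121.0
```

View pics/w2c.png

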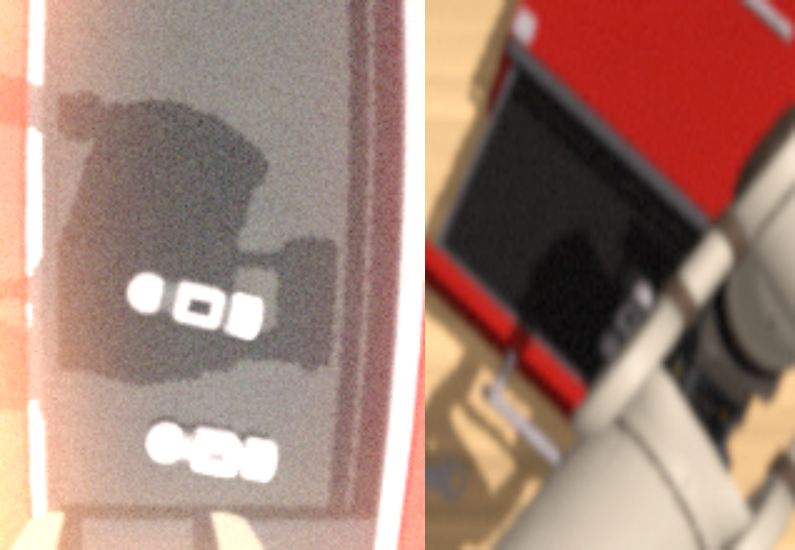

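```bash
python3 - <<'E'
from h import *; from plant import env
o=env.get_obs(); s,P=load("w2")
q=plane(s,[(280,142),(286,201)],.12,P); print(q)
for c,y in zip(q,(-45.7,-43.2)): print(go(o,c[:2],.294,y))
print(o["qpos"])
E
```

```text
[[ 0.51378139 -0.32060407  0.12      ]
 [ 0.48413331 -0.38537845  0.12      ]]
(array([0.0874, 0.0571, 0.3728]), np.float64(-0.4205), 'q6=-17')
(array([-0.054 ,  0.0739,  0.3727]), np.float64(-0.4344), 'q6=-17')
[-4.82689238e+01  7.49728469e+00  8.47466252e+01  9.27499366e-04
  8.78510352e+01 -1.68730479e+01]
```

Call:
{"name": "carry_out", "arguments": {"rows": [[0.45, [0.087, 0.057, 0], -0.42], [0.45, [0.087, 0.057, 0], -0.42], [0.45, [0.087, 0.057, 0], -0.42], [0.45, [0.087, 0.057, 0], -0.42], [0.45, [0.087, 0.057, 0.05], -0.42], [0.45, [0.087, 0.057, 0.1], -0.42], [0.45, [0.087, 0.057, 0.17], -0.42], [0.45, [0.087, 0.057, 0.24], -0.42], [0.45, [0.087, 0.057, 0.3], -0.42], [0.45, [0.087, 0.057, 0.35], -0.42], [0.45, [0.087, 0.057, 0.373], -0.42], [0.45, [0.087, 0.057, 0.373], -0.42]]}}

```text
time_s: 8.05
tool_pos: [0.5139, -0.3214, 0.2942]
eef_rot: [-180.0, -0.1, 134.2]
wrist_force: [-0.1, 0.7, -0.5]
opening: 0.452
finger_force: 0.0
```

Call:
{"name": "carry_out", "arguments": {"rows": [[0.05, [0, 0, 0], 0], [0.05, [0, 0, 0], 0], [0.05, [0, 0, 0], 0], [0.05, [0, 0, 0], 0], [0.05, [0, 0, -0.05], 0], [0.05, [0, 0, -0.15], 0], [0.05, [0, 0, -0.27], 0], [0.05, [0, 0, -0.27], 0]], "grip_force": 25}}

```text
time_s: 9.05
tool_pos: [0.5149, -0.3226, 0.436]
eef_rot: [180.0, 0.6, 134.2]
wrist_force: [-0.1, 0.3, -1.0]
opening: 0.193
finger_force: 25.0
```

```bash
python3 - <<'E'
from h import *; from plant import env
o=env.get_obs(); print(o["opening"],o["tool_pos"],o["eef_rot"],o["qpos"].round(1))
s,P=load("top0")
g=cv2.cvtColor(s["color"],cv2.COLOR_RGB2GRAY)
m=((g<48)).astype(np.uint8); k=np.zeros_like(m); k[135:212,185:268]=m[135:212,185:268]; k=cv2.morphologyEx(k,3,np.ones((9,9)))
c=max(cv2.findContours(k,0,2)[0],key=cv2.contourArea); e=cv2.fitEllipse(cv2.convexHull(c)); print(e)
c0=plane(s,e[0],.14)[0]; print(c0)
print(go(o,(c0[0]-.05,c0[1]),.42))
E
```

```text
0.1927568174527993 [ 0.51488833 -0.32263222  0.43596794] [179.96300457   0.64211804 134.16526488] [-43.5  12.6  84.    0.   82.8 -87.6]
((226.6580047607422, 172.45932006835938), (62.33513259887695, 63.95857238769531), 13.000765800476074)
[0.57274925 0.09616834 0.14      ]
(array([0.5902, 0.5948, 0.0257]), 0.0, 'q6=-88')
```

Call:
{"name": "carry_out", "arguments": {"rows": [[0.05, [0.52, 0.57, 0.0], 0], [0.05, [0.52, 0.57, 0.0], 0], [0.05, [0.52, 0.57, 0.0], 0], [0.05, [0.52, 0.57, 0.0], 0], [0.05, [0.52, 0.57, 0.0], 0], [0.05, [0.52, 0.57, 0.0], 0], [0.05, [0.52, 0.57, 0.0], 0], [0.05, [0.52, 0.57, 0.0], 0], [0.05, [0.52, 0.57, 0.1], 0], [0.05, [0.52, 0.57, 0.2], 0], [0.05, [0.52, 0.57, 0.26], 0], [0.05, [0.52, 0.57, 0.26], 0]]}}

```text
time_s: 10.55
tool_pos: [0.5363, 0.0614, 0.2968]
eef_rot: [-179.7, -0.3, 134.0]
wrist_force: [0.9, 0.2, -0.4]
opening: 0.189
finger_force: 25.0
```

Call:
{"name": "carry_out", "arguments": {"rows": [[0.45, [0, 0, 0], 0], [0.45, [0, 0, 0], 0], [0.45, [0, 0, 0], 0], [0.45, [0, 0, -0.12], 0], [0.45, [0, 0, -0.24], 0], [0.45, [0, 0, -0.3], 0], [0.45, [0, 0, -0.3], 0]]}}

```text
time_s: 11.42
tool_pos: [0.5379, 0.0631, 0.4535]
eef_rot: [179.7, 0.3, 134.2]
wrist_force: [-0.6, 0.3, -0.0]
opening: 0.449
finger_force: 0.0
```

```bash
python3 - <<'E'
from h import *; from plant import env
s,P=shot("wrist","w3"); o=env.get_obs(); print(o["tool_pos"],o["opening"])
# camera over drawer front: yaw 58.5 
bar=np.array([.4255,-.2239]); n=np.array([.853,-.522]); t=np.array([.522,.853])
p=bar+n*.10-t*.08; print(p,go(o,p,.46,58.5))
E
```

```text
[0.5374772  0.06313795 0.45074458] 0.4522597935818118
[ 0.46904 -0.34434] (array([-0.4892, -0.666 , -0.0186]), np.float64(0.4204), 'q6=-50')
```

View pics/w3.png

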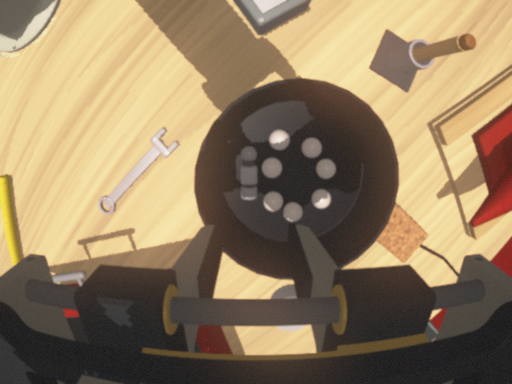

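```bash
python3 - <<'E'
from h import *; from plant import env
o=env.get_obs()
bar=np.array([.4255,-.2239]); n=np.array([.853,-.522]); t=np.array([.522,.853])
p=bar+n*.02-t*.1; print(p,go(o,p,.41,58.5))
s,P=load("w3"); g=cv2.cvtColor(s["color"],cv2.COLOR_RGB2GRAY)
m=(g<75).astype(np.uint8); m[225:]=0; m[:70]=0; m[:,:185]=0; m[:,402:]=0
pts=[]
for r in range(90,222,4):
    x=np.where(m[r])[0]; pts+=[(x[0],r),(x[-1],r)]
q=plane(s,pts,.14,P)[:,:2]
for _ in range(5):
    A=np.c_[2*q,np.ones(len(q))]; w=np.linalg.lstsq(A,(q**2).sum(1),rcond=None)[0]; R=math.sqrt(w[2]+w[0]**2+w[1]**2)
    e=abs(np.hypot(*(q-w[:2]).T)-R); print(w[:2],R,e.max(),len(q)); q=q[e<max(.004,1.8*e.mean())]
E
```

```text
[ 0.39036 -0.31964] (array([-0.3439, -0.7446,  0.081 ]), np.float64(0.4204), 'q6=-50')
[0.57398503 0.09945098] 0.10568668112074378 0.00526853898560585 66
[0.57400688 0.09928504] 0.10580851900462357 0.0028728705390434067 65
[0.57400688 0.09928504] 0.10580851900462357 0.0028728705390434067 65
[0.57400688 0.09928504] 0.10580851900462357 0.0028728705390434067 65
[0.57400688 0.09928504] 0.10580851900462357 0.0028728705390434067 65
```

Call:
{"name": "carry_out", "arguments": {"rows": [[0.45, [-0.344, -0.745, 0], 0.42], [0.45, [-0.344, -0.745, 0], 0.42], [0.45, [-0.344, -0.745, 0], 0.42], [0.45, [-0.344, -0.745, 0], 0.42], [0.45, [-0.344, -0.745, 0], 0.42], [0.45, [-0.344, -0.745, 0], 0.42], [0.45, [-0.344, -0.745, 0.0], 0.42], [0.45, [-0.344, -0.745, 0.081], 0.42], [0.45, [-0.344, -0.745, 0.081], 0.42], [0.45, [-0.344, -0.745, 0.081], 0.42], [0.45, [-0.344, -0.745, 0.081], 0.42]]}}

```text
time_s: 12.85
tool_pos: [0.3905, -0.3197, 0.4106]
eef_rot: [179.9, 0.0, 58.6]
wrist_force: [-0.4, 0.4, 0.2]
opening: 0.447
finger_force: 0.0
```

```bash
python3 - <<'E'
from h import *
s,P=shot("wrist","w4"); print(P[:3,3])
cv2.imwrite("pics/w4b.png",np.clip(s["color"][:260,:,::-1].astype(float)*1.8,0,255).astype(np.uint8))
E
```

```text
[ 0.39045915 -0.31965724  0.41055284]
```

View pics/w4b.png

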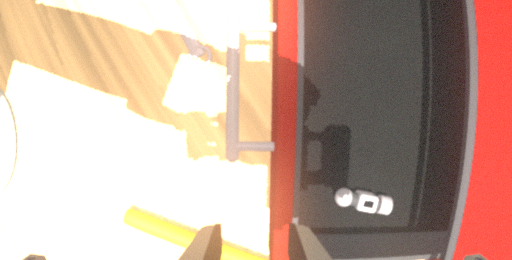

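The one remaining head is at (365,202), with its eye at about (368,204). Nothing is hidden at the rear.

```bash
python3 - <<'E'
from heads import *; from plant import env
s,P=load("w4"); heads(s,P,box=(310,140,430,222)); q=plane(s,[(368,203.5)],.12,P)[0]; print(q)
o=env.get_obs(); print(go(o,q[:2],.294,-45),o["qpos"].round(1))
E
```

```text
(364, 202) [58.8 20.4] c [ 0.4821 -0.3871  0.11  ] len 0.0686 yaw -42.4
[ 0.48345679 -0.38676176  0.12      ]
(array([-0.0175,  0.2282,  0.2335]), np.float64(-0.4244), 'q6=-22') [-53.1  -1.8 102.2  -0.   79.4 -21.7]
```

Call:
{"name": "carry_out", "arguments": {"rows": [[0.45, [-0.0175, 0.228, 0], -0.435], [0.45, [-0.0175, 0.228, 0], -0.435], [0.45, [-0.0175, 0.228, 0], -0.435], [0.45, [-0.0175, 0.228, 0], -0.435], [0.45, [-0.0175, 0.228, 0], -0.435], [0.45, [-0.0175, 0.228, 0.0], -0.435], [0.45, [-0.0175, 0.228, 0.05], -0.435], [0.45, [-0.0175, 0.228, 0.1], -0.435], [0.45, [-0.0175, 0.228, 0.15], -0.435], [0.45, [-0.0175, 0.228, 0.2], -0.435], [0.45, [-0.0175, 0.228, 0.233], -0.435], [0.45, [-0.0175, 0.228, 0.233], -0.435]]}}

```text
time_s: 14.4
tool_pos: [0.4829, -0.3867, 0.2926]
eef_rot: [180.0, -0.0, 136.9]
wrist_force: [-0.4, -0.3, 0.2]
opening: 0.451
finger_force: 0.0
```

Call:
{"name": "carry_out", "arguments": {"rows": [[0.05, [0, 0, 0], 0], [0.05, [0, 0, 0], 0], [0.05, [0, 0, 0], 0], [0.05, [0, 0, 0], 0], [0.05, [0, 0, -0.05], 0], [0.05, [0, 0, -0.15], 0], [0.05, [0, 0, -0.27], 0], [0.05, [0, 0, -0.27], 0]], "grip_force": 25}}

```text
time_s: 15.4
tool_pos: [0.4834, -0.3875, 0.4341]
eef_rot: [-179.9, 0.7, 136.9]
wrist_force: [0.1, 0.2, -0.8]
opening: 0.191
finger_force: 25.0
```

```bash
python3 - <<'E'
from h import *; from plant import env
o=env.get_obs(); print(o["opening"],o["tool_pos"],o["eef_rot"],o["qpos"].round(1))
c=np.array([.574,.098]); y=math.radians(o["eef_rot"][2]); ty=np.array([math.sin(y),-math.cos(y)])
print(go(o,c+ty*.05,.42))
E
```

```text
0.19095644235591963 [ 0.48342157 -0.38747692  0.43414666] [-179.92921917    0.6508144   136.87032417] [-49.9  14.4  82.    0.   82.9 -96.7]
(array([0.5319, 0.9325, 0.0211]), 0.0, 'q6=-97')
```

Call:
{"name": "carry_out", "arguments": {"rows": [[0.05, [0.53, 0.93, 0.0], 0], [0.05, [0.53, 0.93, 0.0], 0], [0.05, [0.53, 0.93, 0.0], 0], [0.05, [0.53, 0.93, 0.0], 0], [0.05, [0.53, 0.93, 0.0], 0], [0.05, [0.53, 0.93, 0.0], 0], [0.05, [0.53, 0.93, 0.0], 0], [0.05, [0.53, 0.93, 0.0], 0], [0.05, [0.53, 0.93, 0.0], 0], [0.05, [0.53, 0.93, 0.1], 0], [0.05, [0.53, 0.93, 0.2], 0], [0.05, [0.53, 0.93, 0.25], 0]]}}

```text
time_s: 16.9
tool_pos: [0.6054, 0.1339, 0.2971]
eef_rot: [-179.7, -0.3, 136.9]
wrist_force: [0.8, -0.1, -1.8]
opening: 0.193
finger_force: 25.0
```

Call:
{"name": "carry_out", "arguments": {"rows": [[0.05, [0, 0, 0], 0], [0.45, [0, 0, 0], 0], [0.45, [0, 0, 0], 0], [0.45, [0, 0, 0], 0], [0.45, [0, 0, -0.12], 0], [0.45, [0, 0, -0.24], 0], [0.45, [0, 0, -0.3], 0], [0.45, [0, 0, -0.3], 0]]}}

```text
time_s: 17.9
tool_pos: [0.6077, 0.1338, 0.4569]
eef_rot: [179.7, 0.3, 136.9]
wrist_force: [0.1, 0.7, -0.0]
opening: 0.452
finger_force: 0.0
```

```bash
python3 - <<'E'
from h import *; from plant import env
s,P=shot("wrist","w5"); o=env.get_obs(); print(o["tool_pos"],o["opening"],o["eef_rot"],o["qpos"].round(1))
s,P=shot("top","t5")
b=cv2.imread("pics/w5.png"); t=cv2.resize(cv2.imread("pics/t5.png")[60:280,120:420],None,fx=1.25,fy=1.25)
c=np.zeros((384+0,512+288,3),np.uint8); c[:,:512]=b; t=cv2.resize(t,(288,211)); c[:211,512:]=t; cv2.imwrite("pics/c5.png",c)
bar=np.array([.4255,-.2239]); print(go(o,bar,.40,58.5))
E
```

```text
[0.60735415 0.13374552 0.45389757] 0.4491623709247778 [1.79889426e+02 1.12816296e-01 1.36861710e+02] [  1.3  14.4  79.9  -0.   85.6 -45.6]
(array([-0.2235, -0.7708,  0.1067]), np.float64(0.4353), 'q6=-46')
```

View pics/c5.png

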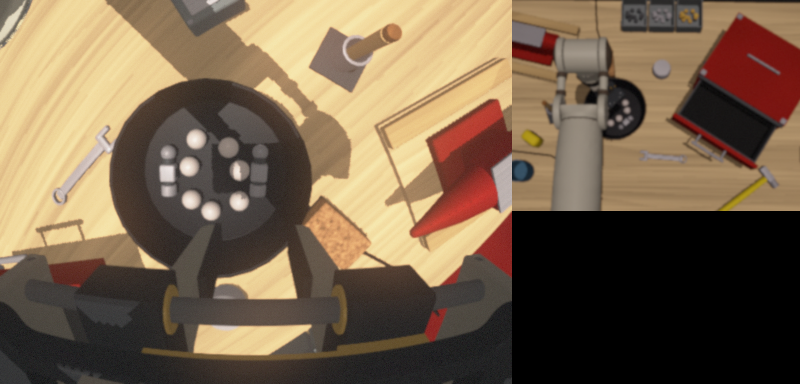

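Call:
{"name": "carry_out", "arguments": {"rows": [[0.45, [-0.2235, -0.771, 0.0], 0.435], [0.45, [-0.2235, -0.771, 0.0], 0.435], [0.45, [-0.2235, -0.771, 0.0], 0.435], [0.45, [-0.2235, -0.771, 0.0], 0.435], [0.45, [-0.2235, -0.771, 0.0], 0.435], [0.45, [-0.2235, -0.771, 0.0], 0.435], [0.3, [-0.2235, -0.771, 0.0], 0.435], [0.3, [-0.2235, -0.771, 0.1], 0.435], [0.3, [-0.2235, -0.771, 0.1], 0.435], [0.3, [-0.2235, -0.771, 0.1], 0.435]]}}

```text
time_s: 19.25
tool_pos: [0.4254, -0.2237, 0.4029]
eef_rot: [-180.0, -0.0, 58.6]
wrist_force: [-0.8, 0.2, 0.2]
opening: 0.304
finger_force: 0.0
```

```bash
python3 - <<'E'
from h import *; from plant import env
s,P=shot("wrist","w6"); o=env.get_obs(); print(o["tool_pos"],o["eef_rot"],go(o,(.4255,-.2239),.317,58.5))
cv2.imwrite("pics/w6b.png",np.clip(s["color"][:,:,::-1].astype(float)*1.8,0,255).astype(np.uint8))
E
```

```text
[ 0.42565055 -0.22382418  0.4038201 ] [1.79929952e+02 1.07960425e-02 5.86451557e+01] (array([-0.0003, -0.0004,  0.1736]), np.float64(0.0008), 'q6=-11')
```

View pics/w6b.png

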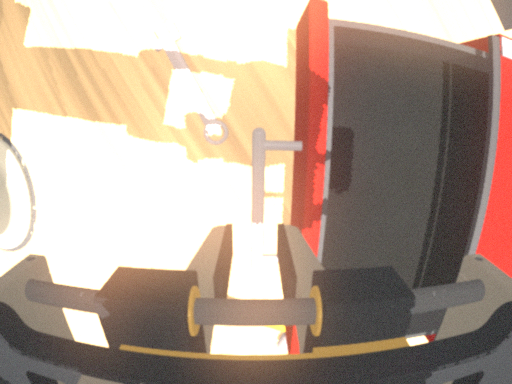

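The drawer is empty and the bar is centred between the fingers.

Call:
{"name": "carry_out", "arguments": {"rows": [[0.3, [0, 0, 0.06], 0], [0.3, [0, 0, 0.12], 0], [0.3, [0, 0, 0.172], 0], [0.3, [0, 0, 0.172], 0], [0.05, [0, 0, 0.172], 0], [0.05, [0, 0, 0.172], 0], [0.05, [0, 0, 0.172], 0], [0.05, [0, 0, 0.172], 0]], "grip_force": 25}}

```text
time_s: 20.3
tool_pos: [0.4262, -0.2247, 0.3187]
eef_rot: [179.7, 0.0, 58.5]
wrist_force: [5.4, -2.1, 4.9]
opening: 0.104
finger_force: 25.0
```

Call:
{"name": "carry_out", "arguments": {"rows": [[0.05, [0, 0.015, 0], 0], [0.05, [0, 0.045, 0], 0], [0.05, [0, 0.08, 0], 0], [0.05, [0, 0.115, 0], 0], [0.05, [0, 0.15, 0], 0], [0.05, [0, 0.185, 0], 0], [0.05, [0, 0.22, 0], 0], [0.05, [0, 0.25, 0], 0], [0.05, [0, 0.28, 0], 0], [0.05, [0, 0.3, 0], 0], [0.05, [0, 0.315, 0], 0], [0.05, [0, 0.32, 0], 0]]}}

```text
time_s: 21.8
tool_pos: [0.5617, -0.3088, 0.3187]
eef_rot: [179.9, 0.2, 58.5]
wrist_force: [-2.8, -3.2, 8.4]
opening: 0.11
finger_force: 25.0
```

Call:
{"name": "carry_out", "arguments": {"rows": [[0.05, [0, 0.004, 0], 0], [0.05, [0, 0.009, 0], 0], [0.05, [0, 0.014, 0], 0], [0.05, [0, 0.014, 0], 0]]}}

```text
time_s: 22.3
tool_pos: [0.5651, -0.3109, 0.3186]
eef_rot: [-179.3, 0.2, 58.6]
wrist_force: [-20.7, 7.2, 20.7]
opening: 0.112
finger_force: 25.0
```

Call:
{"name": "carry_out", "arguments": {"rows": [[0.3, [0, -0.012, 0], 0], [0.3, [0, -0.012, 0], 0], [0.3, [0, -0.012, -0.12], 0], [0.3, [0, -0.012, -0.24], 0], [0.3, [0, -0.012, -0.36], 0], [0.3, [0, -0.012, -0.36], 0]]}}

```text
time_s: 23.05
tool_pos: [0.5631, -0.3081, 0.5035]
eef_rot: [179.4, 0.1, 58.6]
wrist_force: [0.5, -0.5, -0.4]
opening: 0.301
finger_force: 0.0
```

```bash
python3 - <<'E'
from h import *; from plant import env
o=env.get_obs(); print(o["tool_pos"],o["qpos"].round(1),go(o,(.56,.22),.5,90))
for t,m,e in (("w3",(420,54),(467,42)),("w5",(357,49),(391,33))):
    s,P=load(t); print(plane(s,m,.078,P),plane(s,e,.18,P))
E
```

```text
[ 0.56305899 -0.30809495  0.50346716] [-39.5  16.4  72.   -0.   91.   -8. ] (array([ 8.981e-01, -5.559e-01, -7.000e-04]), np.float64(-0.1746), 'q6=-8')
[[0.58113973 0.33468387 0.078     ]] [[0.58052171 0.33330275 0.18      ]]
[[0.58044642 0.33776587 0.078     ]] [[0.58133838 0.33413934 0.18      ]]
```

Call:
{"name": "carry_out", "arguments": {"rows": [[0.6, [0.9, -0.555, 0.0], -0.175], [0.6, [0.9, -0.555, 0.0], -0.175], [0.6, [0.9, -0.555, 0.0], -0.175], [0.6, [0.9, -0.555, 0.0], -0.175], [0.6, [0.9, -0.555, 0.0], -0.175], [0.6, [0.9, -0.555, 0.0], -0.175], [0.6, [0.9, -0.555, 0.0], -0.175], [0.6, [0.9, -0.555, 0.0], -0.175], [0.6, [0.9, -0.555, 0.0], -0.175], [0.6, [0.9, -0.555, 0.0], -0.175], [0.6, [0.9, -0.555, 0.0], -0.175], [0.6, [0.9, -0.555, 0.0], -0.175]]}}

```text
time_s: 24.55
tool_pos: [0.5608, 0.2194, 0.4964]
eef_rot: [-180.0, 0.0, 90.0]
wrist_force: [0.5, 0.3, 0.8]
opening: 0.601
finger_force: 0.0
```

```bash
python3 - <<'E'
from h import *
s,P=shot("wrist","w7"); print(P[:3,3])
E
```

```text
[0.56081769 0.21944675 0.49637524]
```

View pics/w7.png

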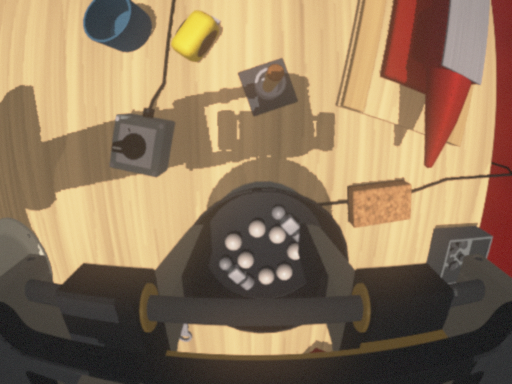

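```bash
python3 - <<'E'
from h import *
s,P=load("w7"); a=cv2.resize(s["color"][50:125,230:310,::-1],(400,375),interpolation=cv2.INTER_CUBIC); b=cv2.resize(s["color"][105:185,100:180,::-1],(375,375),interpolation=cv2.INTER_CUBIC)
cv2.imwrite("pics/w7c.png",np.hstack([a,b]))
E
```

```text
(no output)
```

View pics/w7c.png

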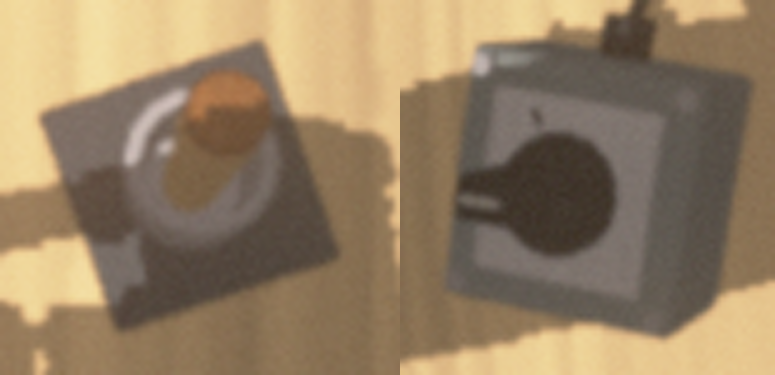

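```bash
python3 - <<'E'
from h import *; from plant import env
s,P=load("w7")
e=plane(s,(276,72.4),.18,P)[0]; m=plane(s,(270.6,83.8),.078,P)[0]; p=plane(s,(268.2,87),.004,P)[0]
print("end",e,"mouth",m,"plate",p)
K=plane(s,[(134.6,146.2),(134.6-11,146.2),(134.6,146.2-11)],.068,P); print("skirt",K)
E=plane(s,[(100+b[0]*.2133,105+b[1]*.2133) for b in ((85,45),(350,78),(268,335),(47,290))],.056,P); print(E,E.mean(0),[np.linalg.norm(E[i]-E[i-1]) for i in range(4)])
W=plane(s,[(116.6,148.3),(112.5,145.5)],.097,P); print(W); d=W[0]-K[0]; print("ptr",math.degrees(math.atan2(d[1],d[0])),np.hypot(*d[:2]))
o=env.get_obs(); print(o["qpos"].round(1)); print("stick",go(o,(.581,.336),.32,90))
E
```

```text
end [0.58243985 0.33728059 0.18      ] mouth [0.58253425 0.3353833  0.078     ] plate [0.58270626 0.33726172 0.004     ]
skirt [[0.38670532 0.25447794 0.068     ]
 [0.36860758 0.25532048 0.068     ]
 [0.38779633 0.27056994 0.068     ]]
[[0.35662846 0.30270764 0.056     ]
 [0.44664343 0.28655898 0.056     ]
 [0.41488967 0.20611423 0.056     ]
 [0.33576831 0.22292981 0.056     ]] [0.38848247 0.25457766 0.056     ] [np.float64(0.08245997312872098), np.float64(0.0914520350478533), np.float64(0.08648502980445807), np.float64(0.0808885213027133)]
[[0.37104489 0.25593495 0.097     ]
 [0.36482517 0.26016743 0.097     ]]
ptr 174.68464781002888 0.015728062594002834
[ 9.9 10.6 79.5 -0.  89.9  9.9]
stick (array([0.2331, 0.0403, 0.353 ]), np.float64(-0.0002), 'q6=10')
```

Call:
{"name": "carry_out", "arguments": {"rows": [[0.6, [0.235, 0.0433, 0.05], 0], [0.6, [0.235, 0.0433, 0.1], 0], [0.6, [0.235, 0.0433, 0.17], 0], [0.6, [0.235, 0.0433, 0.24], 0], [0.6, [0.235, 0.0433, 0.3], 0], [0.6, [0.235, 0.0433, 0.34], 0], [0.6, [0.235, 0.0433, 0.34], 0], [0.1, [0.235, 0.0433, 0.34], 0], [0.1, [0.235, 0.0433, 0.34], 0], [0.1, [0.235, 0.0433, 0.34], 0], [0.1, [0.235, 0.0433, 0.34], 0], [0.1, [0.235, 0.0433, 0.34], 0]], "grip_force": 40}}

```text
time_s: 26.1
tool_pos: [0.5822, 0.3383, 0.3272]
eef_rot: [180.0, -0.0, 90.1]
wrist_force: [-0.2, -0.2, 1.7]
opening: 0.193
finger_force: 40.0
```

Call:
{"name": "carry_out", "arguments": {"rows": [[0.1, [0, 0, 0], 0], [0.1, [0, 0, 0], 0], [0.1, [0, 0, -0.06], 0], [0.1, [0, 0, -0.14], 0], [0.1, [0, 0, -0.22], 0], [0.1, [0, 0, -0.3], 0], [0.1, [0, 0, -0.34], 0], [0.1, [0, 0, -0.34], 0]]}}

```text
time_s: 27.1
tool_pos: [0.5822, 0.3383, 0.4976]
eef_rot: [179.9, -0.0, 90.1]
wrist_force: [0.7, 0.3, -0.7]
opening: 0.188
finger_force: 40.0
```

```bash
python3 - <<'E'
from h import *; from plant import env
o=env.get_obs(); print(o)
s,P=shot("scene","s8"); q=proj(s,np.array([o["tool_pos"]-[0,0,.171]]))[0]; print(q)
x,y=q.astype(int); c=s["color"][max(y-60,0):y+140,max(x-100,0):x+100,::-1]; c=cv2.resize(c,None,fx=2,fy=2)
w,_=shot("wrist","w8"); cv2.imwrite("pics/s8c.png",np.hstack([c,cv2.resize(w["color"][:,60:450,::-1],(390,384))[:c.shape[0]] if c.shape[0]<=384 else np.vstack([w["color"][:,60:450,::-1],np.zeros((c.shape[0]-384,390,3),np.uint8)])]))
E
```

```text
{'time_s': 27.1, 'qpos': array([1.99021376e+01, 2.15633467e+01, 6.61653909e+01, 4.10216175e-04,
       9.21480403e+01, 1.98413323e+01]), 'dq': array([ 4.22657233e-02,  1.56256265e+00,  3.30376158e+00,  1.41199087e-02,
       -7.54541276e-01,  1.39672548e-03]), 'effort': array([ 1.07885100e-02, -4.96514869e+01, -3.47289634e+01,  7.64106307e-02,
        1.14738992e-01, -3.30307257e-04]), 'tool_pos': array([0.58223549, 0.33830771, 0.49761766]), 'eef_rot': array([ 1.79884232e+02, -4.22091516e-02,  9.00608638e+01]), 'wrist_force': array([ 0.70689087,  0.31412851, -0.6953532 ]), 'wrist_torque': array([-0.06444451, -0.10370601,  0.02496695]), 'finger_force': 39.992687702178955, 'opening': 0.18785016788088055}
[345.17147675 241.2579086 ]
```

View pics/s8c.png

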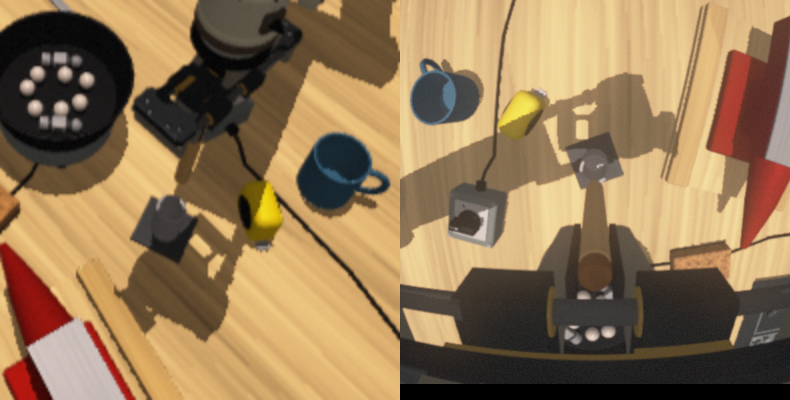

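```bash
cat > tri.py <<'E'
from h import *
def tri(L):
    A=np.zeros((3,3));b=np.zeros(3)
    for o,d in L:
        d=d[0]/np.linalg.norm(d[0]); M=np.eye(3)-np.outer(d,d); A+=M;b+=M@o
    x=np.linalg.solve(A,b); return x,[np.linalg.norm(np.cross(x-o,d[0]/np.linalg.norm(d[0]))) for o,d in L]
E
python3 - <<'E'
from tri import *; from plant import env
s,_=load("s8"); w,P=load("w8"); g=P[:3,3]-[0,0,.171]; print(g)
x,r=tri([rays(s,(336.5,270)),rays(w,(257,183),P)]); print(x,r); d=g-x; print(np.linalg.norm(d),np.degrees(np.arctan2(d[:2],d[2])))
u=g+d/np.linalg.norm(d)*.027; print(proj(w,u[None],P),proj(w,x[None],P),proj(s,x[None]))
o=env.get_obs(); print(go(o,(.574,.098),.5,90))
E
```

```text
[0.58212471 0.3382616  0.32458278]
[0.58456805 0.34393127 0.18700321] [np.float64(0.0019444532470618897), np.float64(0.0019444532470618097)]
0.1377180184521332 [-1.01743843 -2.35982962]
[[253.08534922 280.62392601]] [[256.87027192 184.93801869]] [[337.00662475 270.63404724]]
(array([-0.4804, -0.0167, -0.0107]), np.float64(0.0003), 'q6=20')
```

```bash
python3 - <<'E'
from h import *
s,P=load("w7"); q=plane(s,[(257,229),(277,235),(233,242),(245,260),(266,276),(284,272),(295,252),(289,224),(237,274)],.088,P)[:,:2]-[.574,.098]
for v in q: print((v*1000).round(), "r %.0f th %.0f"%(1000*np.hypot(*v),math.degrees(math.atan2(v[1],v[0]))))
E
```

```text
[-10.  38.] r 39 th 104
[19. 29.] r 34 th 57
[-44.  18.] r 48 th 158
[-27. -12.] r 30 th -157
[  4. -40.] r 40 th -84
[ 31. -33.] r 45 th -47
[46.  1.] r 46 th 1
[35. 45.] r 58 th 52
[-40. -36.] r 54 th -138
```

```bash
python3 - <<'E'
from h import *; from plant import env
import json
o=env.get_obs(); C=np.array([.574-.0024,.098-.0057])
f=lambda R,t: C+R*np.array([math.cos(math.radians(t)),math.sin(math.radians(t))])
print(go(o,f(.062,125),.403))
sh=lambda a,b:[round((b-a)[1]/.5,3),round((b-a)[0]/.5,3),0]
p0=f(.062,125)
for k in range(3):
    a=p0 if k==0 else f(.05,125+240*k)
    print(k,json.dumps([[0.1,sh(a,f(.05,125+240*k+20*i)),0] for i in range(1,13)]))
a=f(.05,125);print('k3',json.dumps([[0.1,sh(a,f(.05,125+20*i)),0] for i in range(1,13)]))
E
```

```text
(array([-0.39  , -0.0919,  0.1835]), 0.0, 'q6=20')
0 [[0.1, [-0.044, -0.011, 0], 0], [0.1, [-0.076, -0.025, 0], 0], [0.1, [-0.11, -0.028, 0], 0], [0.1, [-0.144, -0.02, 0], 0], [0.1, [-0.172, 0.0, 0], 0], [0.1, [-0.192, 0.029, 0], 0], [0.1, [-0.201, 0.062, 0], 0], [0.1, [-0.198, 0.097, 0], 0], [0.1, [-0.183, 0.128, 0], 0], [0.1, [-0.159, 0.153, 0], 0], [0.1, [-0.127, 0.168, 0], 0], [0.1, [-0.093, 0.171, 0], 0]]
1 [[0.1, [0.034, -0.009, 0], 0], [0.1, [0.062, -0.029, 0], 0], [0.1, [0.082, -0.057, 0], 0], [0.1, [0.091, -0.091, 0], 0], [0.1, [0.088, -0.126, 0], 0], [0.1, [0.073, -0.157, 0], 0], [0.1, [0.049, -0.182, 0], 0], [0.1, [0.017, -0.196, 0], 0], [0.1, [-0.017, -0.199, 0], 0], [0.1, [-0.051, -0.19, 0], 0], [0.1, [-0.079, -0.17, 0], 0], [0.1, [-0.099, -0.142, 0], 0]]
2 [[0.1, [-0.009, 0.034, 0], 0], [0.1, [-0.006, 0.068, 0], 0], [0.1, [0.009, 0.1, 0], 0], [0.1, [0.033, 0.124, 0], 0], [0.1, [0.065, 0.139, 0], 0], [0.1, [0.099, 0.142, 0], 0], [0.1, [0.133, 0.133, 0], 0], [0.1, [0.161, 0.113, 0], 0], [0.1, [0.181, 0.085, 0], 0], [0.1, [0.19, 0.051, 0], 0], [0.1, [0.187, 0.016, 0], 0], [0.1, [0.173, -0.015, 0], 0]]
k3 [[0.1, [-0.025, -0.025, 0], 0], [0.1, [-0.056, -0.039, 0], 0], [0.1, [-0.091, -0.042, 0], 0], [0.1, [-0.124, -0.033, 0], 0], [0.1, [-0.153, -0.013, 0], 0], [0.1, [-0.173, 0.015, 0], 0], [0.1, [-0.182, 0.049, 0], 0], [0.1, [-0.179, 0.083, 0], 0], [0.1, [-0.164, 0.115, 0], 0], [0.1, [-0.139, 0.139, 0], 0], [0.1, [-0.108, 0.154, 0], 0], [0.1, [-0.073, 0.157, 0], 0]]
```

Call:
{"name": "carry_out", "arguments": {"rows": [[0.1, [-0.1, -0.024, 0], 0], [0.1, [-0.2, -0.047, 0], 0], [0.1, [-0.3, -0.07, 0], 0], [0.1, [-0.39, -0.092, 0], 0], [0.1, [-0.39, -0.092, 0], 0], [0.1, [-0.39, -0.092, 0.06], 0], [0.1, [-0.39, -0.092, 0.11], 0], [0.1, [-0.39, -0.092, 0.15], 0], [0.1, [-0.39, -0.092, 0.183], 0], [0.1, [-0.39, -0.092, 0.183], 0]]}}

```text
time_s: 28.45
tool_pos: [0.5359, 0.1438, 0.403]
eef_rot: [-179.8, -0.0, 90.1]
wrist_force: [-0.4, 0.0, 0.0]
opening: 0.192
finger_force: 40.0
```

Call:
{"name": "carry_out", "arguments": {"rows": [[0.1, [-0.044, -0.011, 0], 0], [0.1, [-0.076, -0.025, 0], 0], [0.1, [-0.11, -0.028, 0], 0], [0.1, [-0.144, -0.02, 0], 0], [0.1, [-0.172, 0.0, 0], 0], [0.1, [-0.192, 0.029, 0], 0], [0.1, [-0.201, 0.062, 0], 0], [0.1, [-0.198, 0.097, 0], 0], [0.1, [-0.183, 0.128, 0], 0], [0.1, [-0.159, 0.153, 0], 0], [0.1, [-0.127, 0.168, 0], 0], [0.1, [-0.093, 0.171, 0], 0]]}}

```text
time_s: 29.95
tool_pos: [0.622, 0.0969, 0.4046]
eef_rot: [-179.9, 0.2, 90.1]
wrist_force: [-2.7, -5.0, 0.6]
opening: 0.192
finger_force: 40.0
```

```bash
python3 - <<'E'
from tri import *; from plant import env
o=env.get_obs(); print(o["tool_pos"],o["wrist_force"],o["opening"])
s,_=shot("scene","s9"); w,_=shot("wrist","w9")
c=cv2.resize(s["color"][150:280,210:340,::-1],(390,390)); cv2.imwrite("pics/s9c.png",np.hstack([c,cv2.resize(w["color"][120:380,130:390,::-1],(390,390))]))
E
```

```text
[0.62204737 0.09693016 0.40460581] [-2.69171293 -4.98097421  0.57018588] 0.1916307429286816
```

View pics/s9c.png

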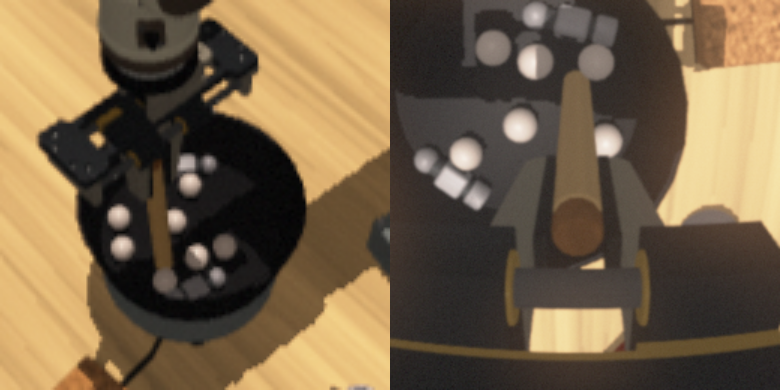

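The stick is upright in the grip and both balls and heads are moving. I'll carry on stirring.

Call:
{"name": "carry_out", "arguments": {"rows": [[0.1, [0.034, -0.009, 0], 0], [0.1, [0.062, -0.029, 0], 0], [0.1, [0.082, -0.057, 0], 0], [0.1, [0.091, -0.091, 0], 0], [0.1, [0.088, -0.126, 0], 0], [0.1, [0.073, -0.157, 0], 0], [0.1, [0.049, -0.182, 0], 0], [0.1, [0.017, -0.196, 0], 0], [0.1, [-0.017, -0.199, 0], 0], [0.1, [-0.051, -0.19, 0], 0], [0.1, [-0.079, -0.17, 0], 0], [0.1, [-0.099, -0.142, 0], 0]]}}

```text
time_s: 31.55
tool_pos: [0.552, 0.046, 0.4052]
eef_rot: [180.0, -0.0, 90.0]
wrist_force: [0.3, 0.2, -0.2]
opening: 0.19
finger_force: 40.0
```

Call:
{"name": "carry_out", "arguments": {"rows": [[0.1, [-0.009, 0.034, 0], 0], [0.1, [-0.006, 0.068, 0], 0], [0.1, [0.009, 0.1, 0], 0], [0.1, [0.033, 0.124, 0], 0], [0.1, [0.065, 0.139, 0], 0], [0.1, [0.099, 0.142, 0], 0], [0.1, [0.133, 0.133, 0], 0], [0.1, [0.161, 0.113, 0], 0], [0.1, [0.181, 0.085, 0], 0], [0.1, [0.19, 0.051, 0], 0], [0.1, [0.187, 0.016, 0], 0], [0.1, [0.173, -0.015, 0], 0]]}}

```text
time_s: 33.05
tool_pos: [0.5417, 0.1347, 0.4055]
eef_rot: [180.0, -0.1, 90.1]
wrist_force: [-0.4, -0.8, 0.0]
opening: 0.187
finger_force: 40.0
```

Call:
{"name": "carry_out", "arguments": {"rows": [[0.1, [-0.025, -0.025, 0], 0], [0.1, [-0.056, -0.039, 0], 0], [0.1, [-0.091, -0.042, 0], 0], [0.1, [-0.124, -0.033, 0], 0], [0.1, [-0.153, -0.013, 0], 0], [0.1, [-0.173, 0.015, 0], 0], [0.1, [-0.182, 0.049, 0], 0], [0.1, [-0.179, 0.083, 0], 0], [0.1, [-0.164, 0.115, 0], 0], [0.1, [-0.139, 0.139, 0], 0], [0.1, [-0.108, 0.154, 0], 0], [0.1, [-0.073, 0.157, 0], 0]]}}

```text
time_s: 34.55
tool_pos: [0.6225, 0.0981, 0.4048]
eef_rot: [-180.0, -0.0, 90.0]
wrist_force: [-0.5, 0.1, -0.3]
opening: 0.189
finger_force: 40.0
```

Call:
{"name": "carry_out", "arguments": {"rows": [[0.1, [0.034, -0.009, 0], 0], [0.1, [0.062, -0.029, 0], 0], [0.1, [0.082, -0.057, 0], 0], [0.1, [0.091, -0.091, 0], 0], [0.1, [0.088, -0.126, 0], 0], [0.1, [0.073, -0.157, 0], 0], [0.1, [0.049, -0.182, 0], 0], [0.1, [0.017, -0.196, 0], 0], [0.1, [-0.017, -0.199, 0], 0], [0.1, [-0.051, -0.19, 0], 0], [0.1, [-0.079, -0.17, 0], 0], [0.1, [-0.099, -0.142, 0], 0]]}}

```text
time_s: 36.05
tool_pos: [0.552, 0.0465, 0.4052]
eef_rot: [180.0, -0.0, 90.0]
wrist_force: [0.5, -0.1, -0.8]
opening: 0.188
finger_force: 40.0
```

Call:
{"name": "carry_out", "arguments": {"rows": [[0.1, [-0.009, 0.034, 0], 0], [0.1, [-0.006, 0.068, 0], 0], [0.1, [0.009, 0.1, 0], 0], [0.1, [0.033, 0.124, 0], 0], [0.1, [0.065, 0.139, 0], 0], [0.1, [0.099, 0.142, 0], 0], [0.1, [0.133, 0.133, 0], 0], [0.1, [0.161, 0.113, 0], 0], [0.1, [0.181, 0.085, 0], 0], [0.1, [0.19, 0.051, 0], 0], [0.1, [0.187, 0.016, 0], 0], [0.1, [0.173, -0.015, 0], 0]]}}

```text
time_s: 37.55
tool_pos: [0.5417, 0.1347, 0.4053]
eef_rot: [180.0, 0.0, 90.1]
wrist_force: [-0.2, -0.7, 0.3]
opening: 0.19
finger_force: 40.0
```

Call:
{"name": "carry_out", "arguments": {"rows": [[0.1, [-0.025, -0.025, 0], 0], [0.1, [-0.056, -0.039, 0], 0], [0.1, [-0.091, -0.042, 0], 0], [0.1, [-0.091, -0.042, 0], 0], [0.1, [-0.091, -0.042, -0.06], 0], [0.1, [-0.091, -0.042, -0.13], 0], [0.1, [-0.091, -0.042, -0.2], 0], [0.1, [-0.091, -0.042, -0.2], 0]]}}

```text
time_s: 38.55
tool_pos: [0.523, 0.0888, 0.5084]
eef_rot: [179.6, 0.0, 90.1]
wrist_force: [0.0, 0.4, -0.1]
opening: 0.189
finger_force: 40.0
```

```bash
python3 - <<'E'
from tri import *; from plant import env
o=env.get_obs(); print(o["tool_pos"],o["wrist_force"],o["opening"],o["eef_rot"])
s,_=shot("scene","s10"); w,P=shot("wrist","w10")
# stick mask: saturated orange-brown near the held stick
g=P[:3,3]-[0,0,.171]
for n,im in (("s",s),("w",w)):
    hs=cv2.cvtColor(im["color"],cv2.COLOR_RGB2HSV); c=proj(im,(g-[0,0,.07])[None],P if n=="w" else None)[0].astype(int); print(n,c)
    for dy in range(-40,50,6):
        r=c[1]+dy; print(r,[f"{a}/{b}/{v}" for a,b,v in hs[r,c[0]-16:c[0]+17:4]])
E
```

```text
[0.52299089 0.0888243  0.50844821] [ 0.02734022  0.4328673  -0.10042188] 0.18892352387632158 [1.79629055e+02 3.71617562e-03 9.00610537e+01]
s [285 178]
138 ['18/120/32', '18/190/79', '24/61/21', '0/0/14', '105/43/12', '30/28/18', '120/55/14', '18/167/61', '60/15/17']
144 ['15/53/48', '120/17/15', '120/14/18', '120/48/16', '19/93/22', '150/34/15', '0/20/25', '18/52/49', '0/43/18']
150 ['120/8/31', '120/21/36', '19/51/40', '18/166/60', '20/38/20', '90/39/13', '15/39/13', '16/99/100', '18/120/230']
156 ['120/10/25', '20/43/18', '18/25/51', '14/52/54', '13/68/45', '13/192/57', '15/49/21', '17/125/206', '18/123/228']
162 ['18/61/54', '19/120/230', '18/122/230', '18/59/56', '18/68/56', '16/147/87', '16/65/43', '18/124/223', '17/128/201']
168 ['18/126/214', '19/118/234', '18/124/227', '16/61/54', '20/61/50', '16/138/151', '18/124/224', '18/123/221', '18/126/216']
174 ['17/88/195', '18/125/216', '18/125/221', '19/119/231', '17/147/97', '18/121/230', '18/124/227', '18/125/221', '17/125/224']
180 ['12/47/119', '12/24/157', '18/121/227', '18/125/212', '16/143/96', '18/124/224', '19/117/235', '1
[... 1983 characters left out ...]
7/106/120', '17/108/123', '17/106/118', '17/106/120', '13/65/55']
232 ['11/79/71', '16/100/99', '15/110/123', '16/111/122', '17/112/123', '17/109/122', '16/101/119', '16/109/119', '14/69/63']
238 ['11/85/66', '15/101/109', '14/104/123', '16/109/122', '17/105/121', '16/107/122', '16/104/120', '17/106/120', '18/91/70']
244 ['14/89/66', '17/112/114', '16/106/125', '16/109/122', '17/106/120', '17/112/123', '17/108/118', '16/104/118', '16/101/86']
250 ['18/93/66', '16/107/119', '16/112/123', '17/111/129', '17/113/131', '18/109/133', '16/106/127', '16/108/120', '17/103/106']
256 ['12/76/67', '17/109/131', '13/114/105', '13/135/89', '13/132/95', '14/138/87', '12/120/91', '14/115/111', '16/104/125']
```

```bash
python3 - <<'E'
from h import *; from plant import env
o=env.get_obs(); print(go(o,(.5805,.333),.508),go(o,(.5805,.333),.331))
E
```

```text
(array([ 0.4883,  0.1165, -0.0072]), 0.0, 'q6=-3') (array([0.4882, 0.1168, 0.3468]), 0.0, 'q6=-3')
```

Call:
{"name": "carry_out", "arguments": {"rows": [[0.1, [0.1, 0.024, -0.01], 0], [0.1, [0.2, 0.048, -0.01], 0], [0.1, [0.3, 0.072, -0.01], 0], [0.1, [0.4, 0.096, -0.01], 0], [0.1, [0.488, 0.117, -0.005], 0], [0.1, [0.488, 0.117, -0.005], 0], [0.1, [0.488, 0.117, -0.005], 0], [0.1, [0.488, 0.117, 0.06], 0], [0.1, [0.488, 0.117, 0.11], 0], [0.1, [0.488, 0.117, 0.16], 0], [0.1, [0.488, 0.117, 0.2], 0], [0.1, [0.488, 0.117, 0.2], 0]]}}

```text
time_s: 40.15
tool_pos: [0.5802, 0.3318, 0.4032]
eef_rot: [-179.8, 0.1, 90.0]
wrist_force: [-0.5, 0.6, 0.6]
opening: 0.192
finger_force: 40.0
```

Call:
{"name": "carry_out", "arguments": {"rows": [[0.1, [0, 0, 0.03], 0], [0.1, [0, 0, 0.06], 0], [0.1, [0, 0, 0.09], 0], [0.1, [0, 0, 0.12], 0], [0.1, [0, 0, 0.145], 0], [0.1, [0, 0, 0.145], 0]]}}

```text
time_s: 40.9
tool_pos: [0.5802, 0.3326, 0.331]
eef_rot: [-179.9, 0.1, 90.1]
wrist_force: [0.6, -0.3, -0.4]
opening: 0.19
finger_force: 40.0
```

No contact force, so the stick is inside the bore. I'll open slowly, rise, and move to a spot that shows the bowl, stand and switch.

Call:
{"name": "carry_out", "arguments": {"rows": [[0.3, [0, 0, 0], 0], [0.45, [0, 0, 0], 0], [0.6, [0, 0, 0], 0], [0.6, [0, 0, 0], 0], [0.6, [0, 0, -0.06], 0], [0.6, [0, 0, -0.14], 0], [0.6, [0, 0, -0.24], 0], [0.6, [0, 0, -0.33], 0], [0.6, [-0.24, -0.1, -0.33], 0], [0.6, [-0.24, -0.1, -0.33], 0], [0.6, [-0.24, -0.1, -0.33], 0], [0.6, [-0.24, -0.1, -0.33], 0]]}}

```text
time_s: 42.4
tool_pos: [0.5308, 0.2127, 0.4983]
eef_rot: [179.9, -0.0, 90.0]
wrist_force: [-0.9, 0.9, -0.3]
opening: 0.596
finger_force: 0.0
```

```bash
python3 - <<'E'
from h import *
s,P=shot("wrist","w11"); print(P[:3,3])
a=s["color"][:310,70:400,::-1]; b=cv2.resize(s["color"][195:300,190:330,::-1],(420,315))[:310]; cv2.imwrite("pics/w11c.png",np.hstack([a,b]))
E
```

```text
[0.53081343 0.21269937 0.49825247]
```

View pics/w11c.png

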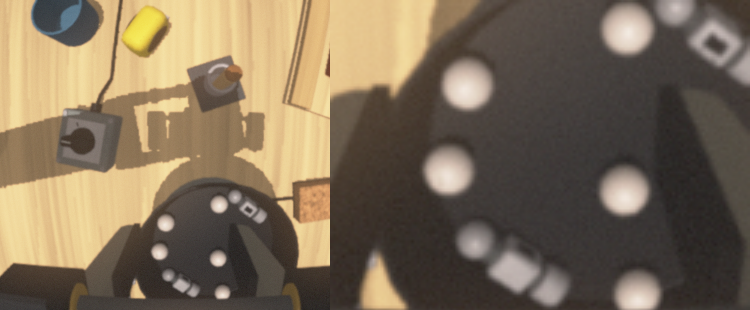

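The stick is standing in its stand at (225,75), both heads are in the bowl, and the switch is at about (152,142). I'll move the camera right above the switch to measure it.

Call:
{"name": "carry_out", "arguments": {"rows": [[0.6, [-0.025, -0.28, 0.08], 0], [0.6, [-0.025, -0.28, 0.08], 0], [0.6, [-0.025, -0.28, 0.08], 0], [0.6, [-0.025, -0.28, 0.08], 0], [0.6, [-0.025, -0.28, 0.08], 0], [0.6, [-0.025, -0.28, 0.08], 0]]}}

```text
time_s: 43.2
tool_pos: [0.3918, 0.2003, 0.4583]
eef_rot: [180.0, -0.0, 90.1]
wrist_force: [0.8, -0.7, -0.2]
opening: 0.601
finger_force: 0.0
```

```bash
python3 - <<'E'
from h import *; from plant import env
s,P=shot("wrist","w12"); o=env.get_obs(); print(P[:3,3],o["qpos"].round(1))
c=proj(s,np.array([[.3875,.2545,.06]]),P)[0].astype(int); print(c)
g=cv2.cvtColor(s["color"],cv2.COLOR_RGB2GRAY); x0,y0=c-40
k=(g<60).astype(np.uint8)[y0:y0+80,x0:x0+80]
n,l,st,ce=cv2.connectedComponentsWithStats(k)
for i in range(1,n):
    if st[i,4]>60: print(st[i]+[x0,y0,0,0,0],ce[i]+[x0,y0])
for r in range(y0,y0+80,4): print(r,''.join("%4d"%v for v in g[r,x0:x0+80:3]))
# balls from scene
s2,_=shot("scene","s12"); hs=cv2.cvtColor(s2["color"],cv2.COLOR_RGB2HSV)
for t in ("scene0","s12"):
    q,_=load(t); h=cv2.cvtColor(q["color"],cv2.COLOR_RGB2HSV); m=((h[:,:,2]>70)&(h[:,:,1]<75)).astype(np.uint8); m[:190]=0;m[256:]=0;m[:,:236]=0;m[:,314:]=0
    n,l,st,ce=cv2.connectedComponentsWithStats(m); i=[j for j in range(1,n) if st[j,4]>20]; w=plane(q,ce[i],.088)[:,:2]-[.574,.098]; print(t,[(a.round().tolist(),int(st[j,4])) for a,j in zip(w*1000,i)])
E
```

```text
[0.39180128 0.20030718 0.45828155] [ 11.3 -13.7 107.6   0.   86.1  11.2]
[250 130]
[230 118  35  28 560] [248.59107143 132.27321429]
90  195 198 185 168 192 185 149 153 127 122 119 115 113 111  72  71  69 106 111 109 111 112 115 112 115 112 111
94  127 123 117 120 109  95  98 106 115 120 117 116 112  85  63  67  65  66 112 111 111 114 110 110 114 115 114
98  120 117 121 117  96 106  97  92  91  92  91  90  92  76  72  66  63  81 113 112 111 111 113 113 111 114 115
102  119 119 118 113  91  95  92  93  99 101  98  92 101 110 110  88  88  87  93  98 102 111 109 112 112 106 111
106  132 189 159 114 104 120 165 219 220 208 186 157 150 149 112  88  88  87  86  89  85  90  85  87  91 106 110
110  195 199 196 132 153 154 201 225 225 225 170 226 225 224 208 115 105  93  89  90  87  88  87  96  97  89 111
114  196 148 115 141 152 153 218 226 226 228 204 222 223 196 171 117 119 117 115 115 111 106  87  85  86 102 111
118  187 113 104 111 150 163 221 218 216 204 109  83  67  58  67  83 116 114 116 115 113 107  86  86  83 108 107
122  186 115  92  87  87 176 193 110  85  59  60  57  58  59  59  
[... 955 characters left out ...]
 159 176 163 133  96  91  89  88  90  89  88  91  87  90  90  90  93  99 100  90  88  90 112 113 111 110 109
162  116 115 115 119 117 117 115 115 113 105  97  91  91  91  90  91  88  90  88  97  91 110 121 114 113 109 111
166  118 116 117 116 117 117 112 119 121 118 126 128 153 163 178 160 141 108  93 100  99 187 190 184 160 164 181
scene0 [([-9.0, -47.0], 48), ([-38.0, -20.0], 51), ([-47.0, 16.0], 50), ([29.0, -34.0], 51), ([-12.0, 37.0], 52), ([42.0, 2.0], 54), ([19.0, 32.0], 54)]
s12 [([-44.0, -68.0], 67), ([-69.0, -46.0], 22), ([-82.0, -6.0], 45), ([14.0, -80.0], 45), ([-72.0, 39.0], 48), ([4.0, -18.0], 49), ([55.0, -59.0], 51), ([64.0, -29.0], 54), ([7.0, 68.0], 72), ([41.0, 59.0], 34)]
```

```bash
python3 - <<'E'
from h import *; from plant import env
s,P=load("w12"); o=env.get_obs(); g=cv2.cvtColor(s["color"],cv2.COLOR_RGB2GRAY)
for r in range(115,150): print(r,''.join("%4d"%v for v in g[r,224:270]))
ax=plane(s,(248.5,132),.068,P)[0]; print(ax)
for z in (.068,.086,.097): print(proj(s,np.array([[ax[0],ax[1],z]]),P))
E
```

```text
115  154 154 169 203 221 223 225 227 225 226 225 224 226 228 226 224 220 218 218 216 215 214 213 207 184 147 130 133 129 121 120 118 118 113 118 118 116 117 115 116 115 116 116 113 114 116
116  150 156 172 207 220 225 225 227 227 225 225 225 227 228 225 220 215 207 189 169 158 159 159 148 124  99  93 101 108 114 119 118 116 118 117 118 116 114 112 116 115 114 114 112 112 115
117  154 156 180 211 223 224 226 226 226 224 225 225 226 223 217 193 167 152 129 105  98  95  91  87  73  65  68  74  87  94 107 108 114 116 116 116 114 116 114 116 118 115 112 114 114 115
118  155 163 188 216 221 220 220 218 216 215 216 216 216 204 176 140 109  96  89  83  82  79  67  65  61  58  60  61  67  67  79  83  98 113 116 117 116 114 113 117 116 113 111 115 115 111
119  147 166 199 219 220 208 179 170 166 166 164 162 158 138 114  96  83  78  78  81  79  77  65  59  55  55  55  57  57  60  63  64  83 104 113 118 112 111 114 114 115 112 112 114 113 114
120  132 164 202 218 214 187 144 128 123 125 120 112  99  78  73  65  66  67  63  64  62  63  56  61  58  59  58  54  55  57  60  57  63  84 103 112 111 11
[... 4925 characters left out ...]
10 113 109 101  92  91
147  140 194 219 214 171 127 117 113 114 114 115 114 112 112 115 114 109 104  99  86  84  87  87  87  82  85  91  99 109 111 111 108 110 115 114 114 112 115 114 110 114 114 108  95  91  86
148  138 193 219 214 171 129 114 118 113 111 113 113 114 113 115 114 114 113 114 108 108 109 109 108 109 108 110 112 113 112 112 114 111 114 114 117 114 112 111 113 112 113 107  95  87  86
149  130 182 210 207 167 128 113 113 113 116 117 112 116 112 114 110 114 113 115 115 114 116 111 112 113 112 114 115 116 116 112 113 114 112 113 116 113 113 113 115 114 111 106  92  88  88
[0.38516412 0.25355594 0.068     ]
[[248.5 132. ]]
[[248.2127919  133.01116974]]
[[248.02255129 133.68132925]]
```

```bash
python3 - <<'E'
from h import *; from plant import env
o=env.get_obs(); print(go(o,(.3855,.2535),.2625,162))
E
```

```text
(array([ 0.1067, -0.012 ,  0.391 ]), np.float64(-0.3997), 'q6=11')
```

Call:
{"name": "carry_out", "arguments": {"rows": [[0.4, [0.107, -0.012, 0.1], -0.4], [0.4, [0.107, -0.012, 0.2], -0.4], [0.4, [0.107, -0.012, 0.24], -0.4], [0.4, [0.107, -0.012, 0.24], -0.4], [0.4, [0.107, -0.012, 0.24], -0.4], [0.4, [0.107, -0.012, 0.24], -0.4], [0.4, [0.107, -0.012, 0.24], -0.4], [0.4, [0.107, -0.012, 0.29], -0.4], [0.4, [0.107, -0.012, 0.34], -0.4], [0.4, [0.107, -0.012, 0.37], -0.4], [0.4, [0.107, -0.012, 0.39], -0.4], [0.4, [0.107, -0.012, 0.39], -0.4]]}}

```text
time_s: 44.8
tool_pos: [0.3847, 0.2536, 0.2624]
eef_rot: [-180.0, -0.0, 162.1]
wrist_force: [-0.1, 0.7, 0.5]
opening: 0.403
finger_force: 0.0
```

Call:
{"name": "carry_out", "arguments": {"rows": [[0.05, [0, 0, 0], 0], [0.05, [0, 0, 0], 0], [0.05, [0, 0, 0], 0], [0.05, [0, 0, 0], 0], [0.05, [0, 0, 0], 0]], "grip_force": 20}}

```text
time_s: 45.42
tool_pos: [0.3846, 0.2527, 0.2634]
eef_rot: [-179.8, 0.0, 162.1]
wrist_force: [-2.9, -8.2, 7.0]
opening: 0.154
finger_force: 19.7
```

Call:
{"name": "carry_out", "arguments": {"rows": [[0.05, [0, 0, 0], 0.04], [0.05, [0, 0, 0], 0.08], [0.05, [0, 0, 0], 0.12], [0.05, [0, 0, 0], 0.16], [0.05, [0, 0, 0], 0.2], [0.05, [0, 0, 0], 0.24], [0.05, [0, 0, 0], 0.28], [0.05, [0, 0, 0], 0.31], [0.05, [0, 0, 0], 0.335], [0.05, [0, 0, 0], 0.335]], "grip_force": 30}}

```text
time_s: 46.68
tool_pos: [0.3839, 0.2522, 0.2634]
eef_rot: [-179.6, 0.3, 101.9]
wrist_force: [-8.1, -12.6, 15.0]
opening: 0.161
finger_force: 31.9
```

Call:
{"name": "carry_out", "arguments": {"rows": [[0.4, [0, 0, 0], 0], [0.4, [0, 0, 0], 0], [0.4, [0, 0, 0], 0], [0.4, [0, 0, -0.1], 0], [0.4, [0, 0, -0.2], 0], [0.4, [0, 0, -0.3], 0], [0.4, [-0.05, 0.1, -0.39], -0.06], [0.4, [-0.05, 0.1, -0.39], -0.06], [0.4, [-0.05, 0.1, -0.39], -0.06]]}}

```text
time_s: 47.8
tool_pos: [0.4387, 0.2392, 0.457]
eef_rot: [-179.9, -0.0, 112.4]
wrist_force: [-0.2, -0.1, -0.0]
opening: 0.398
finger_force: 0.0
```

```bash
python3 - <<'E'
from h import *; from plant import env
s,P=shot("wrist","w13"); o=env.get_obs(); print(o["tool_pos"],o["eef_rot"])
g=cv2.cvtColor(s["color"],cv2.COLOR_RGB2GRAY); c=proj(s,np.array([[.385,.2535,.097]]),P)[0]; print(c)
x,y=c.astype(int); m=np.zeros_like(g); cv2.circle(m,(x,y),24,1,-1)
n,l,st,ce=cv2.connectedComponentsWithStats(((g>70)&(g<130)&(m>0)).astype(np.uint8),connectivity=4)
dark=cv2.dilate((g<65).astype(np.uint8),np.ones((3,3)))
for i in range(1,n):
    if 6<st[i,4]<80:
        w=plane(s,ce[i],.097,P)[0]; d=w-[.385,.2535,.097]; print(st[i,4],ce[i],"ang %.0f r %.1f"%(math.degrees(math.atan2(d[1],d[0])),1000*np.hypot(*d[:2])))
a=s["color"]
# stick & drawer & bystanders: diff of top view vs start
t,_=shot("top","t13"); q,_=load("top0"); d=cv2.absdiff(t["color"],q["color"]).max(2); k=(cv2.medianBlur(d,5)>60).astype(np.uint8)
n,l,st,ce=cv2.connectedComponentsWithStats(k)
for i in range(1,n):
    if st[i,4]>25: print(st[i])
E
```

```text
[0.43812422 0.23937245 0.45610874] [-1.79830881e+02 -4.41154078e-02  1.12482449e+02]
[215.80712169 150.79744686]
43 [214.72093023 138.95348837] ang 116 r 13.8
[234 154   6   6  27]
[208 156   8   9  40]
[242 157   7   6  30]
[225 160   6   6  29]
[235 164   6   6  28]
[216 167   7   6  28]
[248 168   7   6  29]
[206 171   7   6  30]
[230 171   6   6  27]
[214 175   7   7  31]
[238 175   7   6  30]
[158 179   6   9  40]
[230 182   7   7  29]
[154 184  37  55 961]
[220 185   6   6  28]
[243 184   7   9  38]
[213 192   6   7  32]
[226 195   6   7  26]
[131 196  20  14 190]
[122 209   8   8  38]
[183 223  10  18  89]
[122 227   8   6  38]
[ 225  241   69   72 1378]
[121 242   6   7  32]
[ 176  242   50  142 3682]
[ 303  271  106   37 2399]
[413 281  13  16 153]
[468 297  28  64 614]
[227 298   4   8  26]
[304 303 160  44 904]
[496 306  16  58 788]
[459 318   6  15  69]
[253 323  34  54 511]
[233 333  13  15 102]
[339 351   3  12  36]
[254 352  20  32 390]
[473 354  10   7  62]
```

Call:
{"name": "carry_out", "arguments": {"rows": [[0.4, [-0.8, 0.1, 0], 0], [0.4, [-0.8, 0.1, 0], 0], [0.4, [-0.8, 0.1, 0], 0], [0.4, [-0.8, 0.1, 0], 0], [0.4, [-0.8, 0.1, 0], 0], [0.4, [-0.8, 0.1, 0], 0], [0.4, [-0.8, 0.1, 0], 0], [0.4, [-0.8, 0.1, 0], 0]]}}

```text
time_s: 48.9
tool_pos: [0.6383, -0.1119, 0.4553]
eef_rot: [-179.8, -0.2, 112.4]
wrist_force: [-0.9, 0.0, -0.5]
opening: 0.402
finger_force: 0.0
```

```bash
python3 - <<'E'
from h import *; from plant import env
o=env.get_obs(); print(o["tool_pos"])
s,P=load("w13"); g=cv2.cvtColor(s["color"],cv2.COLOR_RGB2GRAY)
m=np.zeros_like(g); cv2.circle(m,(215,150),24,1,-1)
n,l,st,ce=cv2.connectedComponentsWithStats(((g>70)&(g<130)&(m>0)).astype(np.uint8),connectivity=4)
i=[j for j in range(1,n) if 30<st[j,4]<80][0]; p=np.argwhere(l==i)[:,::-1].astype(np.float32); print(p.min(0),p.max(0)); v=cv2.fitLine(p,2,0,.01,.01).ravel()
w=plane(s,[v[2:]-6*v[:2],v[2:]+6*v[:2]],.097,P); d=w[1]-w[0]; print("mark yaw",math.degrees(math.atan2(d[1],d[0])))
t,_=shot("top","t14"); q,_=load("top0")
a,b=[cv2.cvtColor(z["color"],cv2.COLOR_RGB2HSV) for z in (t,q)]
def cen(h,lo,hi,box):
    x0,y0,x1,y1=box; k=cv2.inRange(h[y0:y1,x0:x1],lo,hi); M=cv2.moments(k,True); return (int(M["m00"]),round(M["m10"]/max(M["m00"],1)+x0,1),round(M["m01"]/max(M["m00"],1)+y0,1))
for nme,lo,hi,box in [("tape",(22,170,90),(32,255,255),(115,185,160,220)),("mug",(95,90,20),(115,255,255),(100,215,150,260)),("cork",(5,100,80),(16,255,255),(200,105,235,145)),("tin",(0,0,120),(180,60,255),(262,118,292,148)),("chest",(0,150,60),(8,255,255),(300,70,450,210)),("handle",(0,0,110),(180,60,255),(318,155,372,200)),("wrench",(0,0,90),(180,60,255),(245,208,305,235)),("hammer",(22,170,90),(32,255,255),(325,230,400,290)),("stick",(5,120,80),(16,255,255),(145,155,175,185))]:
    print(nme,cen(b,lo,hi,box),cen(a,lo,hi,box))
E
```

```text
[ 0.63828957 -0.11185805  0.4553233 ]
[213. 132.] [216. 145.]
mark yaw 107.36118551935192
tape (218, 140.3, 204.2) (216, 140.1, 204.1)
mug (447, 126.9, 238.0) (449, 126.9, 238.0)
cork (734, 217.1, 125.2) (758, 216.8, 125.4)
tin (241, 275.8, 130.2) (188, 271.3, 131.1)
chest (7708, 378.3, 132.1) (7620, 379.0, 132.2)
handle (104, 348.8, 178.6) (97, 348.4, 178.5)
wrench (263, 275.2, 223.3) (1088, 265.5, 220.8)
hammer (397, 358.4, 264.9) (412, 357.5, 265.4)
stick (32, 154.0, 167.6) (32, 155.7, 167.7)
```

The switch is on. My release may have dragged the drawer a millimetre or two, so I'll press it shut again.

```bash
python3 - <<'E'
from h import *; from plant import env
o=env.get_obs(); print(go(o,(.5635,-.3097),.41,58.5), o["qpos"].round(1))
E
```

```text
(array([-0.3112, -0.2899,  0.0916]), np.float64(0.3001), 'q6=-43') [-20.5  18.3  74.9   0.   87.  -43. ]
```

Call:
{"name": "carry_out", "arguments": {"rows": [[0.28, [-0.311, -0.29, 0.0], 0.3], [0.28, [-0.311, -0.29, 0.0], 0.3], [0.28, [-0.311, -0.29, 0.0], 0.3], [0.28, [-0.311, -0.29, 0.0], 0.3], [0.28, [-0.311, -0.29, 0.0], 0.3], [0.28, [-0.311, -0.29, 0.0], 0.3], [0.28, [-0.311, -0.29, 0.09], 0.3], [0.28, [-0.311, -0.29, 0.09], 0.3], [0.28, [-0.311, -0.29, 0.09], 0.3]]}}

```text
time_s: 50.08
tool_pos: [0.5645, -0.3093, 0.4139]
eef_rot: [180.0, 0.0, 58.7]
wrist_force: [-0.2, 0.4, 0.3]
opening: 0.282
finger_force: 0.0
```

Call:
{"name": "carry_out", "arguments": {"rows": [[0.28, [0, 0, 0.06], 0], [0.28, [0, 0, 0.12], 0], [0.28, [0, 0, 0.185], 0], [0.28, [0, 0, 0.185], 0], [0.05, [0, 0, 0.185], 0], [0.05, [0, 0, 0.185], 0], [0.05, [0, 0, 0.185], 0], [0.05, [0, 0, 0.185], 0]], "grip_force": 15}}

```text
time_s: 51.08
tool_pos: [0.5636, -0.3098, 0.3229]
eef_rot: [-179.8, 0.0, 58.6]
wrist_force: [-8.7, 5.8, 7.0]
opening: 0.11
finger_force: 15.0
```

Call:
{"name": "carry_out", "arguments": {"rows": [[0.05, [0, 0.004, 0], 0], [0.05, [0, 0.008, 0], 0], [0.05, [0, 0.012, 0], 0], [0.05, [0, 0.012, 0], 0]]}}

```text
time_s: 51.58
tool_pos: [0.5664, -0.3114, 0.3226]
eef_rot: [-179.0, 0.0, 58.6]
wrist_force: [-26.3, 15.0, 19.1]
opening: 0.123
finger_force: 15.0
```

Call:
{"name": "carry_out", "arguments": {"rows": [[0.26, [0, 0, 0], 0], [0.26, [0, 0, 0], 0], [0.26, [0, 0, 0], 0], [0.26, [0, -0.008, 0], 0], [0.26, [0, -0.008, 0], 0], [0.26, [0, -0.008, -0.08], 0], [0.26, [0, -0.008, -0.18], 0], [0.26, [0, -0.008, -0.28], 0], [0.26, [0, -0.3, -0.3], 0], [0.26, [0, -0.3, -0.3], 0], [0.26, [0, -0.3, -0.3], 0], [0.26, [0, -0.3, -0.3], 0]]}}

```text
time_s: 53.08
tool_pos: [0.4407, -0.2345, 0.4713]
eef_rot: [179.8, 0.0, 58.6]
wrist_force: [-1.3, -0.9, 0.2]
opening: 0.262
finger_force: 0.0
```

```bash
python3 - <<'E'
from h import *; from plant import env
s,P=shot("wrist","w15"); o=env.get_obs(); print(o["tool_pos"],o["time_s"])
t,_=shot("scene","s15"); q,_=load("scene0")
a,b=[cv2.cvtColor(z["color"],cv2.COLOR_RGB2HSV) for z in (t,q)]
for n,(x0,y0,x1,y1) in dict(chest=(90,95,200,220),tin=(180,218,212,252),mug=(390,245,445,290),tape=(360,268,390,305),stand=(308,260,345,312),switch=(330,212,374,252),cork=(210,268,258,312)).items():
    d=cv2.absdiff(t["color"][y0:y1,x0:x1],q["color"][y0:y1,x0:x1]).max(2); print(n,d.mean().round(1),(d>50).sum(), (x1-x0)*(y1-y0))
E
```

```text
[ 0.44131006 -0.23512839  0.47114306] 53.125
chest 2.6 0 13750
tin 2.2 0 1088
mug 2.1 0 2475
tape 2.4 0 1110
stand 7.9 87 1924
switch 7.8 78 1760
cork 2.2 0 2112
```

```bash
python3 -c "
from plant import job; print(job.finish_job())"
```

```text
the job is handed in; nothing more can be done
None
```

I've handed the job in at about 53 s. Both hammer heads are in the bowl with the balls, and the load was stirred about four turns. The stick is back in its stand, the switch is on, and the drawer is shut. The tin, mug, tape and sanding block matched the starting picture; the wrench and hammer were never touched, but I had no clear final view of the wrench.

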